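# Turn the job book, rack the valve blocks and sign the job off

## Robot

A 6-joint arm with a two-finger parallel gripper is mounted at the origin on the work surface. World frame = base frame: x ahead of the robot, y to its left, z up, the work surface at z = 0. Lengths are in m, angles in rad, forces in N, time in s.
With the tool pointing down it reaches from about 0.35 to 0.775 m from the base axis. Payload 5.5 kg.
Tool frame: the origin (TCP) lies midway between the tips of the shut fingers; the grasp point (between the pads) lies 19 mm behind it; z points along the fingers, y is the line along which they close (so a half turn about z gives the same grasp; the last joint's range is limited). The gripper opens to 85 mm and grips with 20 to 120 N. Pads are 22 mm wide; open, the fingers measure 114 mm over their backs; the gripper's body (76 mm by 85 mm) begins 54 mm behind the grasp point. The pads swing forward as they close: fully open they stand 13 mm farther back than shut.
Start: joints at [1.156, 0.313, 0.046, 1.304, 0, 1.431], TCP at [0.156, 0.553, 0.231] pointing down, gripper open.
Joint ranges: [-2.76, 2.76], [-0.86, 1.69], [-1.03, 1.26], [-2.2, 2.34], [-1.47, 1.5], [-3.14, 3.14]. Speed limits (rad/s): [2.57, 2.57, 3.14, 3.14, 3.14, 3.14].

## Interface

Orientations are given as a unit quaternion [w, x, y, z].
In Python, from workcell import telemetry, imaging, env gives the robot as it stands. The module is installed in compiled form; this text tells all that it offers.
- The arm moves only by the tool step_arm, never from a script. Its argument "moves" is a list of rows, each a list of 3 entries, a list of its own where there are three numbers: the shift along the tool's x, y, z in mm, then the turn, a rotation vector about the tool's x, y, z in rad, then the finger opening in mm, from 0 to 85.4. A call has 1 to 8 rows; each row is the pose to reach, as a shift and turn from the pose commanded when the call began, along the tool's axes at that moment; what a row does not reach only later rows make up. A row lasts 1/12 s, in which the tool goes at most 41.7 mm and 7.16 degrees, less where a joint would pass 70% of its speed; a pose out of reach is approached as far as the arm can. A call with a gripper value outside its range is refused whole. The fingers move at their own pace and stop on an object; "grip_force" is the grip in N (left out, the last holds). Time passes only in rows, so rows that repeat a pose let the fingers close. It gives the time, the measured TCP pose, the force, the opening and the grip force at its end, in the units of the state.
- telemetry.get_state(): the state, without advancing time (a new reading comes with each control period).
- imaging.read_camera(name): name is "side" or "top"; returns the picture (420x560x3 uint8, red, green, blue); there is no depth.
- imaging.camera_params(name): a dict with "camera_matrix" (3x3 intrinsics, pixels), "pose" (4x4, takes a point from camera to world coordinates). Camera axes: x right, y up, looking along -z (the intrinsics and any distortion apply to the point x, -y, -z); pixel columns grow to the right and rows downward; lengths in m; the calibration is good to about 2 mm. A picture is of the moment at which its call begins. camera_params takes no time and is no camera call.
- env.hand_in(): hands the job in; it is judged then, once.
The state is a dict: "clock": time; "joint_pos": joint angles; "qvel": joint speeds; "tau": joint torques, N m; "tcp_pos": TCP position; "orientation": TCP orientation; "wrist_force": force on the tool from outside, world axes, zero at the start; "ft_torque": the same for the moment, N m; "finger_gap": finger opening in m; "grip_force": force on a finger pad.
Only numpy, scipy, OpenCV 4.12 (cv2) and the standard library are available. Lean on these libraries where they do the work, as an engineer would, in place of code of your own. Each camera call takes 0.05 s, during which the arm holds its last target. There are 200 camera calls.

## Task

Lift the steel paperweight off the job book and set it on the round cork coaster, then turn the blue leaf over its rings to the left side so that its rail drawing shows. Set every gold valve block on top of the narrow aluminium rail, side by side in a row and let go, and only when all of them are up turn the second leaf (the one with the green tab) over to the left so that its green face shows, and lay the paperweight on that green face to keep the book open. Knock over nothing else.

Things in the scene. Friction and masses are not known exactly. Their poses are not given: they have to be found in the camera images.
- book_axis (a point): The open ring binder (dark blue cover 155 x 250 mm, lying on the bench, fixed, two paper stacks 36 mm high). This point is the middle of the ring axis, 45 mm above the bench. Its x axis runs along the ring axis (roughly away from the robot), y to the left page, z up.
- leaf1 (a joint): Angle of the first leaf about the ring axis, rad: 0 = flat on the right page (-y side), grows as it rises and turns over, end stop 3.19 on the left page. A stiff plate 140 mm (along the axis) x 106 x 3 mm, 9 to 115 mm from the axis, 70 g; blue front and tab, white back with a rail drawing. Slight friction; it sinks slowly to the side it leans to.
- leaf1_tab (a point): Grip point on the first leaf's blue tab, 140 mm from the ring axis, 32 mm along the book's +x. The tab is a bar in the leaf's plane sticking out of its outer edge, 115 to 155 mm from the axis, 12 mm wide along the axis, 9 mm thick; only the bench lies under it, 45 mm below. Pinched across its 12 mm from above, it swivels between the fingers.
- leaf2 (a joint): Angle of the second leaf about the ring axis, rad, 0 to 3.19. Same plate, beneath the first: at value a it rises at a - 0.05 from the right side, so at 3.19 it lies level on top of the first on the left page, its upper face 1.5 mm above the ring axis. White front with an orange bar, green back face and green tab.
- leaf2_tab (a point): Grip point on the green tab of the second leaf, 140 mm from the ring axis, 32 mm along -x of the book; same tab as that of the first leaf.
- weight_c (a point): Centre of the steel paperweight, a drilled block 60 x 36 x 28 mm along its x, y, z, 0.4 kg; it starts lying flat on the blue leaf.
- weight: The same paperweight; origin at the centre of its underside.
- coaster: Fixed round cork coaster, 90 mm across, 4 mm thick, on the bench beyond the book; origin at the centre of its underside.
- rail_top (a point): Middle of the top face of the fixed aluminium rail, 75 mm above the bench. The rail is 16 mm wide (x) and 320 mm long (y), bar 14 mm deep, on two posts 20 mm wide at y = +-140 mm and a blue base plate 70 x 330 x 8 mm.
- block1_c (a point): Centre of a gold valve block, 56 x 30 x 36 mm along its x, y, z, 0.13 kg; it starts standing on the bench in front of the rail, z up. Two to four blocks are present (all alike).
- block1: The same block; origin at the centre of its underside.
- block2_c (a point): Centre of a gold valve block, 56 x 30 x 36 mm along its x, y, z, 0.13 kg; it starts standing on the bench in front of the rail, z up. Two to four blocks are present (all alike).
- block2: The same block; origin at the centre of its underside.
- block3_c (a point): Centre of a gold valve block, 56 x 30 x 36 mm along its x, y, z, 0.13 kg; it starts standing on the bench in front of the rail, z up. Two to four blocks are present (all alike).
- block3: The same block; origin at the centre of its underside.
- block4_c (a point): Centre of a gold valve block, 56 x 30 x 36 mm along its x, y, z, 0.13 kg; it starts standing on the bench in front of the rail, z up. Two to four blocks are present (all alike).
- block4: The same block; origin at the centre of its underside.
- mug: Blue mug, 90 mm high, 76 mm across; not to be knocked over. Origin at its underside.
- oil: Yellow oil bottle, 140 mm high, 52 mm across; not to be knocked over. Origin at its underside.
- cup: Grey cup, 100 mm high, 76 mm across; not to be knocked over. Origin at its underside.
Mind the look-alikes: they are no part of the job. What is shaped like the block4 but purple or red is not meant. What is shaped like the block2 but purple is not meant.

How it is judged:
By the outcome, as a careful person would: the job done as asked, in the order asked, and still so for the second after the job is handed in, with the robot touching nothing.
Of block1, block2, block3, block4 only 2 to 4 are there at a start; the rules pass over those that are not, and their reading is None.
At some moment in a run one of weight, block1, block2, block3, block4 may be knocked a few centimetres aside while the robot is not near it.
Once in a run the grip may slacken for a moment while it holds something.
It also fails if it takes over 210 s, if anything falls off the work surface, if the arm or the gripper's body presses on something with over 40 N, if the wrist force passes 120 N, or if a joint passes its speed limit or range.

## Working session

There is one attempt and no reset: what is moved stays moved. The work goes in short steps, Python scripts to look and compute and a tool call to move; the robot and the scene stay as the last step left them, time stands still between calls to the robot, and variables do not carry over. Pictures are saved under pics/ and viewed, at most 14 in all, crops included, and the job is handed in when it is done.

Besides the shell and the picture viewer there is one more tool, called after "Request:" by a JSON object that holds its "api" and its "payload". step_arm: Moves the arm, as the interface text tells. Its arguments: {"type":"object","properties":{"moves":{"type":"array"},"grip_force":{"type":"number"}},"required":["moves"]}

```bash
mkdir -p pics
python3 - <<'E'
from workcell import telemetry, imaging
import cv2, numpy as np
for n in("top","side"):
    im=imaging.read_camera(n); cv2.imwrite(f"pics/{n}0.png",im[:,:,::-1])
    p=imaging.camera_params(n); print(n,np.round(p["camera_matrix"],1).tolist(),np.round(p["pose"],4).tolist(),[k for k in p])
s=telemetry.get_state(); print({k:np.round(v,3).tolist() for k,v in s.items()})
E
```

```text
top [[467.4, 0.0, 279.9], [0.0, 467.4, 211.7], [0.0, 0.0, 1.0]] [[-0.0033, 0.9944, -0.1054, 0.4133], [-0.9998, -0.0054, -0.0194, -0.0524], [-0.0199, 0.1053, 0.9942, 1.3649], [0.0, 0.0, 0.0, 1.0]] ['camera_matrix', 'pose']
side [[434.8, 0.0, 279.7], [0.0, 434.8, 213.5], [0.0, 0.0, 1.0]] [[0.9419, 0.2447, -0.23, 0.2868], [-0.3357, 0.6711, -0.661, -0.7923], [-0.0074, 0.6998, 0.7143, 0.9187], [0.0, 0.0, 0.0, 1.0]] ['camera_matrix', 'pose']
{'clock': 0.1, 'joint_pos': [1.156, 0.314, 0.045, 1.304, -0.0, 1.431], 'qvel': [-0.001, -0.002, 0.004, -0.001, 0.001, 0.002], 'tau': [0.003, -48.173, 29.924, 0.013, -0.0, -0.0], 'tcp_pos': [0.156, 0.553, 0.23], 'orientation': [-0.0, 0.137, 0.991, -0.001], 'wrist_force': [0.171, -0.561, 0.353], 'ft_torque': [-0.001, -0.011, -0.032], 'grip_force': 0.0, 'finger_gap': 0.085}
```

View pics/top0.png

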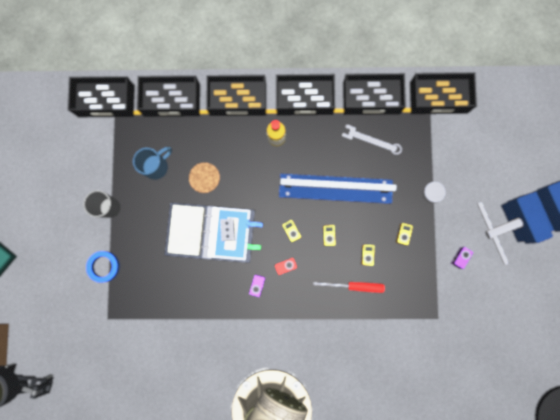

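View pics/side0.png

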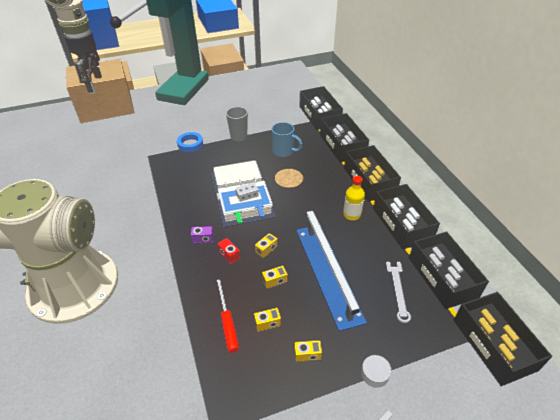

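```bash
cat > h.py <<'E'
import cv2, numpy as np
from workcell import telemetry, imaging, env
from scipy.spatial.transform import Rotation as R
def ray(n,uv):
    p=imaging.camera_params(n);K=np.array(p["camera_matrix"]);T=np.array(p["pose"])
    d=np.linalg.solve(K,np.array([uv[0],uv[1],1.]))*[1,-1,-1]
    return T[:3,3],T[:3,:3]@d
def onz(n,uv,z):
    o,d=ray(n,uv); return o+d*(z-o[2])/d[2]
def px(n,P):
    p=imaging.camera_params(n);K=np.array(p["camera_matrix"]);T=np.array(p["pose"])
    c=(T[:3,:3].T@(np.array(P)-T[:3,3]))*[1,-1,-1]; q=K@c; return q[:2]/q[2]
def two(a,b):
    (o,d),(p,e)=ray("top",a),ray("side",b)
    s,t=np.linalg.lstsq(np.c_[d,-e],p-o,rcond=None)[0]
    A,B=o+s*d,p+t*e; return (A+B)/2,np.linalg.norm(A-B)
def mask(im,lo,hi):
    return cv2.inRange(cv2.cvtColor(im,cv2.COLOR_RGB2HSV),np.array(lo),np.array(hi))
def blobs(m,amin=20,amax=1e5):
    r=[]
    for c in cv2.findContours(m,cv2.RETR_EXTERNAL,cv2.CHAIN_APPROX_NONE)[0]:
        a=cv2.contourArea(c)
        if amin<a<amax:
            f=np.zeros_like(m);cv2.drawContours(f,[c],-1,255,-1);M=cv2.moments(f,True)
            r.append((M["m10"]/M["m00"],M["m01"]/M["m00"],a,cv2.minAreaRect(c),c))
    return r
YEL=((20,110,80),(34,255,255))
def yaw_of(n,b,z):  # long-axis yaw of blob, world
    bx=cv2.boxPoints(b[3]); P=[onz(n,q,z)[:2] for q in bx]
    e=[P[1]-P[0],P[2]-P[1]]; v=max(e,key=np.linalg.norm)
    return np.degrees(np.arctan2(v[1],v[0]))%180, [round(float(np.linalg.norm(x))*1000) for x in e]
def blocks(n="top",z=.018,cent=True):
    im=imaging.read_camera(n)
    for b in blobs(mask(im,*YEL),60,600):
        print(n,np.round(b[:3],1),np.round(onz(n,b[:2],z),4),yaw_of(n,b,z))
    return im
def go(pos,ydir=None,s=None):
    """shift(mm)/rotvec in the tool frame to reach a TCP position, tool down, closing along yaw ydir (deg)"""
    s=s or telemetry.get_state(); q=s["orientation"]; A=R.from_quat([q[1],q[2],q[3],q[0]])
    sh=A.inv().apply(np.array(pos)-s["tcp_pos"])*1000
    rv=np.zeros(3)
    if ydir is not None:
        best=[]
        for k in(0,180):
            a=np.radians(ydir+k); y=np.array([np.cos(a),np.sin(a),0]);z=np.array([0,0,-1.]);x=np.cross(y,z)
            best.append((A.inv()*R.from_matrix(np.c_[x,y,z])).as_rotvec())
        rv=min(best,key=np.linalg.norm)
    print("shift",np.round(sh,1),"rot",np.round(rv,3),"deg",round(np.degrees(np.linalg.norm(rv)),1))
E
python3 - <<'E'
from h import *
t=blocks();s=blocks("side")
for n,im in(("top",t),("side",s)):
    for nm,lo,hi,a0,a1 in(("cork",(8,90,90),(17,255,255),200,2000),("blue",(95,140,130),(108,255,255),10,5000),("green",(50,120,80),(75,255,255),10,400),("railbase",(106,120,60),(118,255,220),300,6000)):
        for b in blobs(mask(im,lo,hi),a0,a1): print(n,nm,np.round(b[:3],1),np.round(b[3][0],1),np.round(b[3][1],1),round(b[3][2],1))
a=cv2.resize(t[190:275,155:275],None,fx=5,fy=5,interpolation=cv2.INTER_CUBIC)
b=cv2.resize(t[165:215,265:410],None,fx=4,fy=4,interpolation=cv2.INTER_CUBIC)
cv2.imwrite("pics/book_top.png",a[:,:,::-1])
a=cv2.resize(s[150:235,200:310],None,fx=5,fy=5,interpolation=cv2.INTER_CUBIC)
cv2.imwrite("pics/book_side.png",a[:,:,::-1])
cv2.imwrite("pics/rail.png",b[:,:,::-1])
E
```

```text
top [275.8 132.3 167. ] [ 0.7921 -0.015   0.018 ] (np.float64(89.4670825848817), [48, 53])
side [307.3 349.6 429. ] [ 0.4925 -0.3778  0.018 ] (np.float64(164.9298185441972), [61, 47])
side [508.4 342.3 356.5] [ 0.9222 -0.5144  0.018 ] (np.float64(41.76473415792318), [93, 38])
side [486.9 320.9 208.5] [ 0.912  -0.4533  0.018 ] (np.float64(90.16654212001855), [46, 53])
side [266.7 318.2 381. ] [ 0.4327 -0.2724  0.018 ] (np.float64(176.2909156757554), [61, 51])
side [275.1 276.1 232. ] [ 0.491  -0.1646  0.018 ] (np.float64(2.777031643600676), [64, 53])
side [265.8 244.7 211. ] [ 0.5018 -0.0575  0.018 ] (np.float64(27.80682862616819), [77, 54])
side [354.8 194.4 271.5] [0.8175 0.0395 0.018 ] (np.float64(62.662431135136316), [59, 80])
side [376.3 174.2 134. ] [0.9234 0.1006 0.018 ] (np.float64(37.96534258935618), [86, 41])
side [364.6 164.1  87. ] [0.912  0.1586 0.018 ] (np.float64(90.13396395706253), [49, 55])
top cork [203.8 177.3 667.5] [204.3 177.2] [29.  29.7] 45.0
top blue [101.6 266.4 656. ] [101.5 266.5] [28.3 29.7] 45.0
top railbase [ 336.6  194.2 1058. ] [335.5 194.1] [111.7  11. ] 3.4
top railbase [ 536.8  213.2 2063.5] [539.4 215. ] [48.3 60.9] 68.2
side cork [221.4  59.1 942.5] [222.5  58.5] [27.8 39.9] 80.5
side blue [ 327.3  281.3 1640.5] [330.8 276.3] [112.   27.8] 66.8
side blue [245.6 201.3 303. ] [245.9 203.4] [28.7 44.1] 80.1
side blue [189.1 139.2 271. ] [189. 139.] [14. 24.] 90.0
side blue [215.7   5.3 357.5] [216.5   6.5] [13. 39.] 90.0
side blue [ 94.4   4.4 203. ] [95.5  5. ] [10. 25.] 90.0
side green [238.3 217.   37. ] [238.5 216.9] [11.1  5.1] 77.5
side railbase [ 327.7  281.9 1705. ] [328.1 277.7] [114.   28.2] 63.4
side railbase [101.6  27.6 831. ] [101.4  27.3] [42.6 24.5] 74.7
side railbase [218.2  19.2 659. ] [217.  16.] [40. 30.] 0.0
```

View pics/book_top.png

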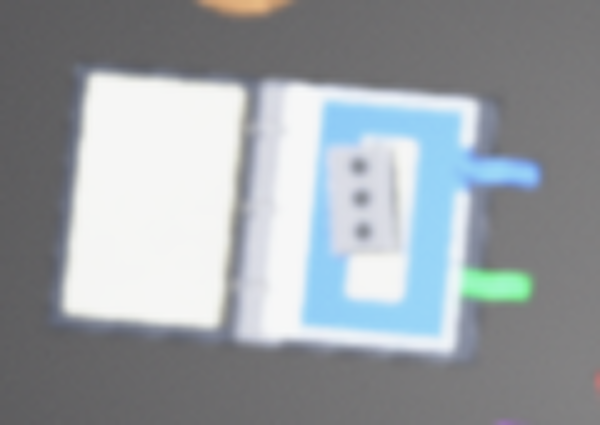

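View pics/book_side.png

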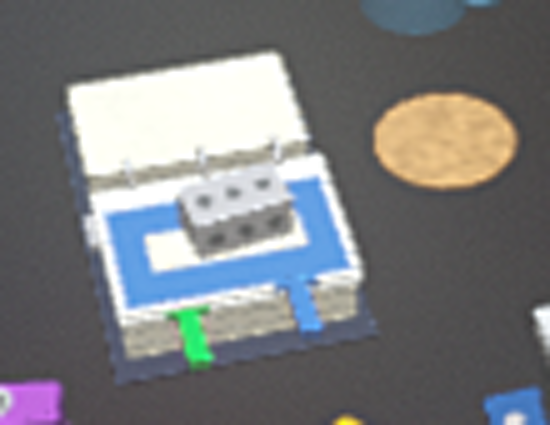

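View pics/rail.png

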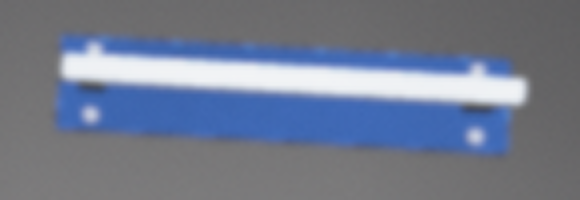

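Run:
```python
from h import *
t=imaging.read_camera("top")
hsv=cv2.cvtColor(t,cv2.COLOR_RGB2HSV)
for u,v in((292,230),(290,227),(329,231),(369,259),(405,230)): print(hsv[v,u],end=' ')
print()
for b in blobs(mask(t,(23,70,80),(36,255,255)),40,600):
    if b[1]>200: print(np.round(b[:3],1),np.round(onz("top",b[:2],.018),4),yaw_of("top",b,.018))
f=lambda c,k,o:(np.array(c)+.5)/k-.5+o
B=lambda c:f(c,5,[155,190]); S=lambda c:f(c,5,[200,150]); L=lambda c:f(c,4,[265,165])
def pr(n,P): print(n,np.round(P,4))
for n,c in dict(btab=(500,172),btip=(541,175),gtab=(500,286),gtip=(532,288),f1=(325,100),f2=(463,112),f3=(441,337),f4=(302,322),w1=(477,100),w2=(455,354)).items(): pr(n,onz("top",B(c),.0465))
pr("btabS",onz("side",S((309,312)),.0495)); pr("gtabS",onz("side",S((198,345)),.0495))
for n,a,b in(("h1",(359,166),(263,184)),("h2",(361,198),(233,194)),("h3",(363,231),(203,204))): 
    print(n,two(B(a),S(b)),onz("top",B(a),.0745),onz("side",S(b),.0745))
p,q=onz("top",L((62,66)),.075),onz("top",L((526,91)),.075)
pr("rail",(p,q,(p+q)/2)); print(np.linalg.norm(p-q),np.degrees(np.arctan2(*(p-q)[1::-1])))
m=mask(t,(0,0,190),(180,60,255)); m[:160]=0;m[215:]=0;m[:,:270]=0;m[:,415:]=0
for b in blobs(m,200): print("rail",np.round(b[:2],1),b[3],np.round(onz("top",b[:2],.073),4),yaw_of("top",b,.075))
pr("coaster",onz("top",(203.8,177.3),.003)); pr("mug",onz("top",(149,161),.08)); pr("oil",onz("top",(276,130),.1)); pr("cup",onz("top",(99,204),.1))
go([.4,0,.2],0)
```

```text
[ 31  37 236] [ 31  95 223] [ 32  92 213] [105   4 138] [ 30 105 231] 
[367.8 254.5 234.5] [ 0.4318 -0.2773  0.018 ] (np.float64(178.5995551844339), [34, 60])
[328.6 233.7 138. ] [ 0.4917 -0.1663  0.018 ] (np.float64(179.0999787407612), [35, 58])
[404.6 233.8 243. ] [ 0.4906 -0.3837  0.018 ] (np.float64(164.42095064259948), [62, 37])
[290.5 229.3 135.5] [ 0.5051 -0.0567  0.018 ] (np.float64(27.86584166427187), [35, 61])
btab [0.5186 0.0449 0.0465]
btip [0.5168 0.0217 0.0465]
gtab [0.4542 0.0448 0.0465]
gtip [0.453  0.0267 0.0465]
f1 [0.5602 0.1448 0.0465]
f2 [0.5529 0.0661 0.0465]
f3 [0.4257 0.078  0.0465]
f4 [0.4343 0.1565 0.0465]
w1 [0.5597 0.0581 0.0465]
w2 [0.4161 0.07   0.0465]
btabS [0.5204 0.0351 0.0495]
gtabS [0.4547 0.0318 0.0495]
h1 (array([0.5206507 , 0.12138597, 0.07293843]), np.float64(0.0009407361225771859)) [0.52005933 0.12126692 0.0745    ] [0.52068513 0.11963202 0.0745    ]
h2 (array([0.50252723, 0.12035599, 0.07171987]), np.float64(0.00015817150023100332)) [0.5022578  0.11999932 0.0745    ] [0.50189719 0.11734876 0.0745    ]
h3 (array([0.48417415, 0.1192419 , 0.07063497]), np.float64(1.591017402193159e-05)) [0.48395468 0.11873068 0.0745    ] [0.48328239 0.11508655 0.0745    ]
rail [[ 0.6361 -0.0283  0.075 ]
 [ 0.6164 -0.3504  0.075 ]
 [ 0.6262 -0.1894  0.075 ]]
0.32274147504377404 86.49235944582624
rail [337.8 184.3] ((337.6187438964844, 183.24310302734375), (115.20894622802734, 9.35547161102295), 3.0127880573272705) [ 0.6264 -0.1892  0.073 ] (np.float64(86.54668723356538), [26, 321])
coaster [0.6616 0.1992 0.003 ]
mug [0.6951 0.3403 0.08  ]
oil [ 0.7755 -0.0178  0.1   ]
cup [0.5715 0.4692 0.1   ]
shift [-385.  -466.2   31.2] rot [-1.000e-03  0.000e+00  1.296e+00] deg 74.3
```

Request:
{"api": "step_arm", "payload": {"moves": [[[-60, -43, 0], [0, 0, 0], 70], [[-113, -81, 0], [0, 0, -0.05], 70], [[-165, -119, 0], [0, 0, -0.1], 70], [[-220, -158, 0], [0, 0, -0.15], 70], [[-270, -194, 0], [0, 0, -0.2], 70], [[-310, -223, 0], [0, 0, -0.25], 70], [[-350, -250, 0], [0, 0, -0.3], 70], [[-380, -272, 0], [0, 0, -0.35], 70]]}}

```text
clock: 0.92
tcp_pos: [0.3649, 0.2913, 0.2315]
orientation: [0.0, -0.039, 0.999, 0.0]
wrist_force: [0.2, 0.8, -0.7]
finger_gap: 0.0699
grip_force: 0.0
```

Run:
```python
from h import *
s=telemetry.get_state(); print(s["clock"],np.round(s["tcp_pos"],4),s["finger_gap"])
go([.502,.1195,.14],94.5)
```

```text
0.9167 [0.3649 0.2913 0.2315] 0.06986165817678354
shift [-123.3 -182.    91.5] rot [ 0.     0.001 -0.001] deg 0.0
```

Request:
{"api": "step_arm", "payload": {"moves": [[[-20, -30, 15], [0, 0, 0], 65], [[-40, -60, 30], [0, 0, 0], 65], [[-60, -90, 46], [0, 0, 0], 65], [[-80, -120, 62], [0, 0, 0], 65], [[-102, -151, 78], [0, 0, 0], 65], [[-123, -182, 91], [0, 0, 0], 65], [[-123, -182, 91], [0, 0, 0], 65], [[-123, -182, 91], [0, 0, 0], 65]]}}

```text
clock: 1.58
tcp_pos: [0.5007, 0.119, 0.1391]
orientation: [-0.001, -0.036, 0.999, 0.0]
wrist_force: [-0.4, -0.5, -0.1]
finger_gap: 0.0652
grip_force: 0.0
```

Run:
```python
from h import *
go([.502,.1195,.051],94.5)
```

```text
shift [-1.6  0.3 88.1] rot [ 0.    -0.002 -0.007] deg 0.4
```

Request:
{"api": "step_arm", "payload": {"moves": [[[-1, 0, 25], [0, 0, 0], 65], [[-1, 0, 50], [0, 0, 0], 65], [[-1, 0, 70], [0, 0, 0], 65], [[-1, 0, 84], [0, 0, 0], 65], [[-1, 0, 88], [0, 0, 0], 65], [[-1, 0, 88], [0, 0, 0], 30], [[-1, 0, 88], [0, 0, 0], 20], [[-1, 0, 88], [0, 0, 0], 20]], "grip_force": 60}}

```text
clock: 2.25
tcp_pos: [0.5021, 0.1213, 0.0539]
orientation: [0.001, -0.038, 0.999, -0.0]
wrist_force: [-0.3, 0.7, -0.6]
finger_gap: 0.0349
grip_force: 59.7
```

Request:
{"api": "step_arm", "payload": {"moves": [[[0, 0, 0], [0, 0, 0], 20], [[0, 0, 0], [0, 0, 0], 20], [[0, 0, -10], [0, 0, 0], 20], [[0, 0, -25], [0, 0, 0], 20], [[0, 0, -45], [0, 0, 0], 20], [[0, 0, -65], [0, 0, 0], 20], [[0, 0, -80], [0, 0, 0], 20], [[0, 0, -80], [0, 0, 0], 20]]}}

```text
clock: 2.92
tcp_pos: [0.5035, 0.121, 0.1358]
orientation: [0.003, -0.038, 0.999, 0.0]
wrist_force: [-0.2, 1.1, -4.9]
finger_gap: 0.035
grip_force: 61.4
```

Run:
```python
from h import *
s=telemetry.get_state();print(s["grip_force"])
go([.6616,.1992,.13]); go([.6616,.1992,.012])
cv2.imwrite("pics/a.png",np.vstack([cv2.resize(imaging.read_camera(n)[130:280,120:320],None,fx=2.5,fy=2) for n in("top","side")])[:,:,::-1])
```

```text
61.429545879364014
shift [-163.5   66.1    6.7] rot [0. 0. 0.] deg 0.0
shift [-162.9   66.   124.7] rot [0. 0. 0.] deg 0.0
```

View pics/a.png

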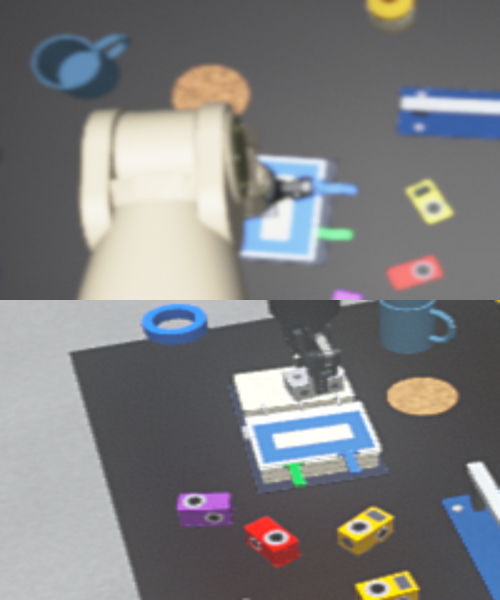

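Request:
{"api": "step_arm", "payload": {"moves": [[[-30, 12, 0], [0, 0, 0], 20], [[-60, 24, 0], [0, 0, 0], 20], [[-90, 36, 0], [0, 0, 0], 20], [[-120, 48, 0], [0, 0, 0], 20], [[-145, 58, 2], [0, 0, 0], 20], [[-163, 66, 7], [0, 0, 0], 20], [[-163, 66, 7], [0, 0, 0], 20], [[-163, 66, 7], [0, 0, 0], 20]]}}

```text
clock: 3.68
tcp_pos: [0.658, 0.199, 0.1217]
orientation: [-0.003, -0.038, 0.999, -0.0]
wrist_force: [-1.9, -1.2, -4.7]
finger_gap: 0.0353
grip_force: 61.3
```

Request:
{"api": "step_arm", "payload": {"moves": [[[0, 0, 20], [0, 0, 0], 20], [[0, 0, 40], [0, 0, 0], 20], [[0, 0, 60], [0, 0, 0], 20], [[0, 0, 80], [0, 0, 0], 20], [[0, 0, 95], [0, 0, 0], 20], [[0, 0, 108], [0, 0, 0], 20], [[0, 0, 112], [0, 0, 0], 20], [[0, 0, 112], [0, 0, 0], 20]]}}

```text
clock: 4.35
tcp_pos: [0.6566, 0.1982, 0.0124]
orientation: [-0.002, -0.037, 0.999, -0.0]
wrist_force: [-0.1, 0.7, -5.4]
finger_gap: 0.0349
grip_force: 61.5
```

Run:
```python
from h import *
go([.6616,.1992,.0125]);print(telemetry.get_state()["wrist_force"])
```

```text
shift [-5.   0.7 -0.1] rot [0. 0. 0.] deg 0.0
[-0.08943023  0.68460005 -5.40584008]
```

Adjust 5 mm, lower to contact, release, rise.

Request:
{"api": "step_arm", "payload": {"moves": [[[-4, 0, 0], [0, 0, 0], 20], [[-4, 0, 1], [0, 0, 0], 20], [[-4, 0, 1], [0, 0, 0], 20], [[-4, 0, 1], [0, 0, 0], 50], [[-4, 0, 1], [0, 0, 0], 60], [[-4, 0, 1], [0, 0, 0], 60], [[-4, 0, -10], [0, 0, 0], 60], [[-4, 0, -30], [0, 0, 0], 60]]}}

```text
clock: 5.02
tcp_pos: [0.6613, 0.1989, 0.042]
orientation: [-0.002, -0.038, 0.999, -0.0]
wrist_force: [0.5, 0.3, -0.8]
finger_gap: 0.0603
grip_force: 0.0
```

Request:
{"api": "step_arm", "payload": {"moves": [[[0, 0, -30], [0, 0, 0], 60], [[0, 0, -60], [0, 0, 0], 60], [[0, 0, -90], [0, 0, 0], 60], [[0, 0, -90], [0, 0, 0], 60]]}}

```text
clock: 5.35
tcp_pos: [0.667, 0.2, 0.1426]
orientation: [0.006, -0.038, 0.999, 0.001]
wrist_force: [1.5, -0.4, 1.3]
finger_gap: 0.0601
grip_force: 0.0
```

Run:
```python
from h import *
print(telemetry.get_state()["tcp_pos"])
go([.5172,.032,.13],-5.2)
```

```text
[0.66697768 0.20004595 0.1425648 ]
shift [ 162.2 -156.3   10.3] rot [-0.008  0.012 -1.405] deg 80.5
```

Request:
{"api": "step_arm", "payload": {"moves": [[[20, -20, 0], [0, 0, -0.1], 40], [[40, -40, 0], [0, 0, -0.2], 40], [[65, -60, 0], [0, 0, -0.32], 40], [[90, -85, 0], [0, 0, -0.44], 40], [[110, -105, 0], [0, 0, -0.56], 40], [[130, -125, 0], [0, 0, -0.68], 40], [[150, -143, 5], [0, 0, -0.8], 40], [[162, -155, 10], [0, 0, -0.92], 40]]}}

```text
clock: 6.02
tcp_pos: [0.5118, 0.0311, 0.1246]
orientation: [0.001, -0.48, 0.878, -0.001]
wrist_force: [-1.3, -0.1, -0.0]
finger_gap: 0.0404
grip_force: 0.0
```

Run:
```python
from h import *
s=telemetry.get_state();print(np.round(s["joint_pos"],2),s["tcp_pos"])
go([.5174,.0337,.1],-5.2)
```

```text
[-0.1   0.25 -0.31  1.01 -0.   -1.1 ] [0.51176342 0.03110985 0.12464386]
shift [-5.2 -3.3 24.7] rot [-0.002  0.    -0.48 ] deg 27.5
```

Request:
{"api": "step_arm", "payload": {"moves": [[[-2, -1, 0], [0, 0, -0.12], 40], [[-4, -2, 0], [0, 0, -0.24], 40], [[-5, -3, 5], [0, 0, -0.36], 40], [[-5, -3, 10], [0, 0, -0.48], 40], [[-5, -3, 20], [0, 0, -0.48], 40], [[-5, -3, 25], [0, 0, -0.48], 40], [[-5, -3, 25], [0, 0, -0.48], 40]]}}

```text
clock: 6.6
tcp_pos: [0.5174, 0.0352, 0.0973]
orientation: [-0.001, -0.671, 0.741, 0.001]
wrist_force: [-0.5, 0.2, 0.2]
finger_gap: 0.0398
grip_force: 0.0
```

Run:
```python
from h import *
s=telemetry.get_state();print(np.round(s["joint_pos"],2),s["tcp_pos"])
go([.5174,.0337,.028],-5.2)
cv2.imwrite("pics/b.png",np.vstack([cv2.resize(imaging.read_camera(n)[150:280,150:310],None,fx=3,fy=2.2) for n in("top","side")])[:,:,::-1])
```

```text
[-0.09  0.29 -0.33  0.95  0.   -1.56] [0.5174099  0.0351634  0.09727749]
shift [ 1.5 -0.3 69.3] rot [ 0.002  0.    -0.008] deg 0.5
```

View pics/b.png

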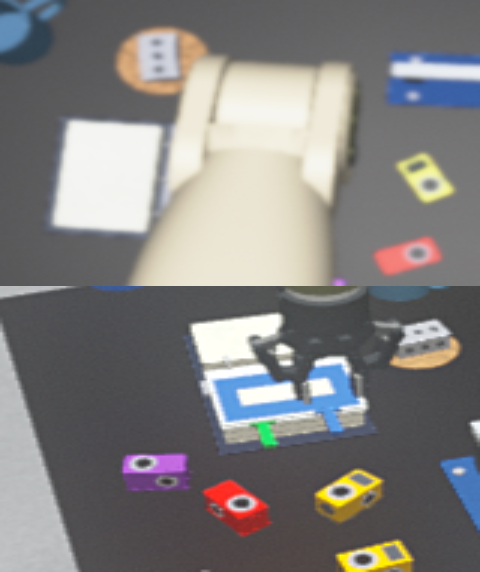

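Request:
{"api": "step_arm", "payload": {"moves": [[[1, 0, 20], [0, 0, 0], 40], [[1, 0, 40], [0, 0, 0], 40], [[1, 0, 57], [0, 0, 0], 40], [[1, 0, 66], [0, 0, 0], 40], [[1, 0, 68], [0, 0, 0], 40], [[1, 0, 68], [0, 0, 0], 20], [[1, 0, 68], [0, 0, 0], 5], [[1, 0, 68], [0, 0, 0], 5]], "grip_force": 30}}

```text
clock: 7.37
tcp_pos: [0.5188, 0.0341, 0.0314]
orientation: [0.0, -0.673, 0.74, -0.0]
wrist_force: [-0.7, 0.2, 0.8]
finger_gap: 0.0108
grip_force: 33.4
```

Request:
{"api": "step_arm", "payload": {"moves": [[[0, 0, 0], [0, 0, 0], 5], [[0, 0, 0], [0, 0, 0], 5], [[0, 0, 0], [0, 0, 0], 5]]}}

```text
clock: 7.62
tcp_pos: [0.5188, 0.0341, 0.0312]
orientation: [0.001, -0.673, 0.74, -0.001]
wrist_force: [-1.6, 0.2, 5.9]
finger_gap: 0.011
grip_force: 33.9
```

Request:
{"api": "step_arm", "payload": {"moves": [[[-2, 0, -25], [0, 0, 0], 5], [[-9, 0, -49], [0, 0, 0], 5], [[-19, 0, -71], [0, 0, 0], 5], [[-33, 0, -92], [0, 0, 0], 5], [[-51, 0, -109], [0, 0, 0], 5], [[-71, 0, -124], [0, 0, 0], 5], [[-94, 0, -134], [0, 0, 0], 5], [[-118, 0, -141], [0, 0, 0], 5]]}}

```text
clock: 8.28
tcp_pos: [0.5293, 0.1514, 0.1725]
orientation: [-0.001, -0.672, 0.74, -0.001]
wrist_force: [-0.3, -1.3, -5.5]
finger_gap: 0.0112
grip_force: 32.5
```

Run:
```python
from h import *
im=imaging.read_camera("side")
cv2.imwrite("pics/c.png",cv2.resize(im[60:300,150:350],None,fx=2.5,fy=2.5)[:,:,::-1])
```

```text
(no output)
```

View pics/c.png

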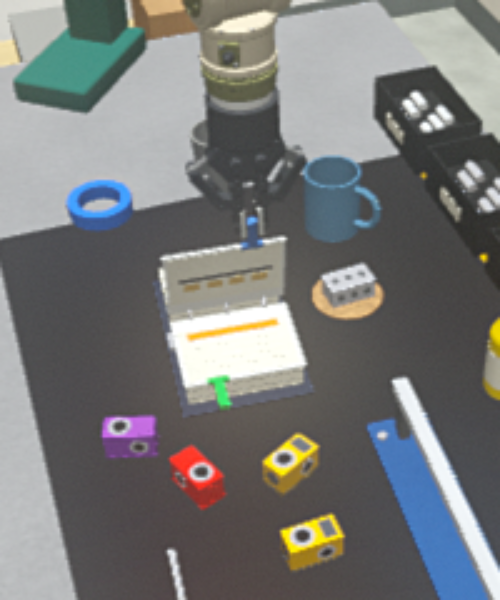

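Request:
{"api": "step_arm", "payload": {"moves": [[[-25, 0, -2], [0, 0, 0], 5], [[-49, 0, 0], [0, 0, 0], 5], [[-73, 0, 6], [0, 0, 0], 5], [[-96, 0, 17], [0, 0, 0], 5], [[-116, 0, 31], [0, 0, 0], 5], [[-134, 0, 49], [0, 0, 0], 5], [[-148, 0, 69], [0, 0, 0], 5], [[-159, 0, 92], [0, 0, 0], 5]]}}

```text
clock: 9.0
tcp_pos: [0.5443, 0.3143, 0.0806]
orientation: [0.003, -0.674, 0.739, 0.002]
wrist_force: [-5.2, 6.3, 5.9]
finger_gap: 0.0114
grip_force: 41.4
```

Request:
{"api": "step_arm", "payload": {"moves": [[[-5, 0, 15], [0, 0, 0], 5], [[-7, 0, 29], [0, 0, 0], 5], [[-8, 0, 36], [0, 0, 0], 5], [[-8, 0, 38], [0, 0, 0], 5], [[-8, 0, 38], [0, 0, 0], 25], [[-8, 0, 38], [0, 0, 0], 35], [[-8, 0, 25], [0, 0, 0], 35], [[-8, 0, 0], [0, 0, 0], 35]]}}

```text
clock: 9.67
tcp_pos: [0.5433, 0.3163, 0.0764]
orientation: [-0.003, -0.672, 0.74, 0.001]
wrist_force: [0.5, 0.0, 0.7]
finger_gap: 0.0348
grip_force: 0.0
```

Request:
{"api": "step_arm", "payload": {"moves": [[[0, 0, -35], [0, 0, 0], 50], [[0, 0, -70], [0, 0, 0], 65], [[20, 0, -100], [0, 0, 0], 65], [[50, 0, -100], [0, 0, 0], 65], [[90, 0, -100], [0, 0, 0], 65], [[130, 0, -100], [0, 0, 0], 65], [[170, 0, -100], [0, 0, 0], 65], [[210, 0, -100], [0, 0, 0], 65]]}}

```text
clock: 10.33
tcp_pos: [0.5251, 0.1066, 0.1796]
orientation: [0.0, -0.672, 0.74, -0.001]
wrist_force: [0.8, -0.0, -0.3]
finger_gap: 0.0654
grip_force: 0.0
```

Run:
```python
from h import *
s=telemetry.get_state();print(np.round(s["joint_pos"],2),s["tcp_pos"])
im=imaging.read_camera("side")
cv2.imwrite("pics/d.png",cv2.resize(im[60:380,150:410],None,fx=1.8,fy=1.8)[:,:,::-1])
for b in blobs(mask(im,*YEL),100,600):
    if 200<b[0]<330: print(np.round(onz("side",b[:2],.018),4))
```

```text
[ 0.05  0.26 -0.16  1.15 -0.   -1.42] [0.52512037 0.10659386 0.17963809]
[ 0.4924 -0.3778  0.018 ]
[ 0.4328 -0.2725  0.018 ]
[ 0.4909 -0.1647  0.018 ]
[ 0.5036 -0.0566  0.018 ]
```

View pics/d.png

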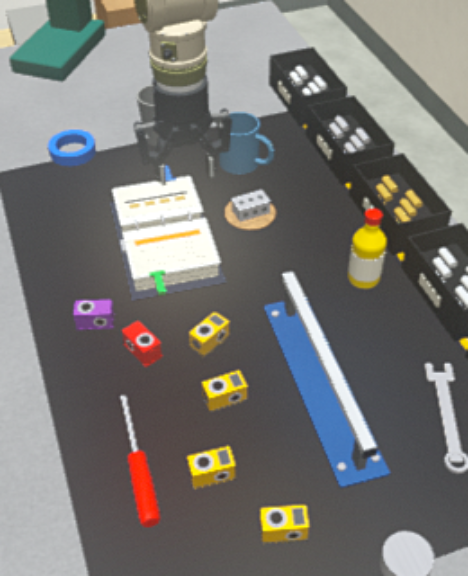

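Run:
```python
from h import *
for c in((289,275),(368,448)): print(np.round(onz("side",(150+c[0]/1.8,60+c[1]/1.8),.075),4))
go([.504,-.0567,.08],117.9)
```

```text
[ 0.6382 -0.0378  0.075 ]
[ 0.6152 -0.3496  0.075 ]
shift [157.7   4.5 100.3] rot [-0.003 -0.004  0.982] deg 56.3
```

Request:
{"api": "step_arm", "payload": {"moves": [[[20, 0, 0], [0, 0, 0.12], 60], [[40, 1, 0], [0, 0, 0.24], 60], [[65, 2, 5], [0, 0, 0.36], 60], [[90, 2, 15], [0, 0, 0.48], 60], [[110, 3, 30], [0, 0, 0.6], 60], [[130, 4, 50], [0, 0, 0.72], 60], [[150, 4, 75], [0, 0, 0.84], 60], [[158, 4, 100], [0, 0, 0.96], 60]]}}

```text
clock: 11.05
tcp_pos: [0.5068, -0.0511, 0.0792]
orientation: [0.001, -0.25, 0.968, -0.001]
wrist_force: [1.1, -0.5, -0.1]
finger_gap: 0.0601
grip_force: 0.0
```

Run:
```python
from h import *
go([.504,-.0567,.008],117.9)
```

```text
shift [ 5.3 -3.4 71.2] rot [-0.003  0.001  0.019] deg 1.1
```

Request:
{"api": "step_arm", "payload": {"moves": [[[0, 0, 10], [0, 0, 0.02], 60], [[0, 0, 30], [0, 0, 0.02], 60], [[0, 0, 50], [0, 0, 0.02], 60], [[0, 0, 65], [0, 0, 0.02], 60], [[0, 0, 70], [0, 0, 0.02], 60], [[0, 0, 72], [0, 0, 0.02], 60], [[0, 0, 72], [0, 0, 0.02], 30], [[0, 0, 72], [0, 0, 0.02], 15]], "grip_force": 50}}

```text
clock: 11.72
tcp_pos: [0.5074, -0.0483, 0.0084]
orientation: [0.001, -0.246, 0.969, -0.001]
wrist_force: [0.2, -1.4, 1.6]
finger_gap: 0.0366
grip_force: 0.5
```

Request:
{"api": "step_arm", "payload": {"moves": [[[0, 0, 0], [0, 0, 0], 15], [[0, 0, 0], [0, 0, 0], 15], [[0, 0, -15], [0, 0, 0], 15], [[0, 0, -40], [0, 0, 0], 15], [[0, 0, -75], [0, 0, 0], 15], [[0, 0, -110], [0, 0, 0], 15], [[0, 0, -140], [0, 0, 0], 15], [[0, 0, -150], [0, 0, 0], 15]]}}

```text
clock: 12.38
tcp_pos: [0.5087, -0.0486, 0.1626]
orientation: [0.003, -0.245, 0.969, -0.002]
wrist_force: [0.7, 0.3, -0.1]
finger_gap: 0.029
grip_force: 49.6
```

Run:
```python
from h import *
go([.6323,-.0935,.15],176.5)
```

```text
shift [-87.3 -98.2  13.6] rot [-0.008  0.003 -1.014] deg 58.1
```

Request:
{"api": "step_arm", "payload": {"moves": [[[-12, -13, 0], [0, 0, -0.12], 15], [[-24, -26, 0], [0, 0, -0.24], 15], [[-36, -39, 0], [0, 0, -0.36], 15], [[-48, -52, 0], [0, 0, -0.48], 15], [[-60, -65, 0], [0, 0, -0.6], 15], [[-72, -78, 5], [0, 0, -0.72], 15], [[-82, -90, 8], [0, 0, -0.84], 15], [[-90, -97, 10], [0, 0, -0.96], 15]]}}

```text
clock: 13.05
tcp_pos: [0.6324, -0.0914, 0.146]
orientation: [-0.0, -0.667, 0.745, 0.0]
wrist_force: [0.2, -0.2, -0.7]
finger_gap: 0.0287
grip_force: 49.4
```

Request:
{"api": "step_arm", "payload": {"moves": [[[0, 0, 0], [0, 0, -0.05], 15], [[0, 0, 0], [0, 0, -0.05], 15], [[0, 0, 0], [0, 0, -0.05], 15]]}}

```text
clock: 13.3
tcp_pos: [0.6311, -0.0906, 0.1465]
orientation: [-0.0, -0.683, 0.73, 0.001]
wrist_force: [0.1, 0.6, -0.5]
finger_gap: 0.0292
grip_force: 49.5
```

Run:
```python
from h import *
print(telemetry.get_state()["wrist_force"])
go([.6327,-.0865,.0845],176.5)
im=imaging.read_camera("side")
cv2.imwrite("pics/e.png",cv2.resize(im[130:330,210:400],None,fx=3,fy=3)[:,:,::-1])
```

```text
[ 0.12798181  0.63828606 -0.4873884 ]
shift [-4.1 -1.5 62. ] rot [ 0.002  0.001 -0.006] deg 0.4
```

View pics/e.png

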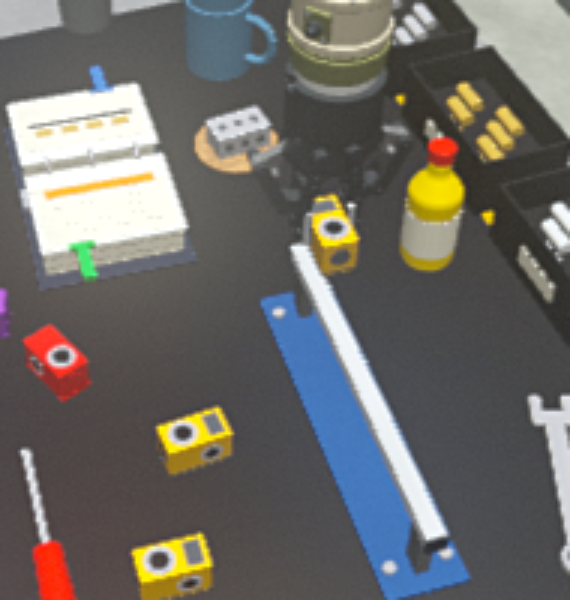

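Request:
{"api": "step_arm", "payload": {"moves": [[[-4, -1, 15], [0, 0, 0], 15], [[-4, -1, 30], [0, 0, 0], 15], [[-4, -1, 45], [0, 0, 0], 15], [[-4, -1, 55], [0, 0, 0], 15], [[-4, -1, 60], [0, 0, 0], 15], [[-4, -1, 62], [0, 0, 0], 15], [[-4, -1, 62], [0, 0, 0], 15], [[-4, -1, 62], [0, 0, 0], 15]]}}

```text
clock: 14.02
tcp_pos: [0.6333, -0.087, 0.0861]
orientation: [0.0, -0.683, 0.73, -0.0]
wrist_force: [0.9, 0.3, -0.6]
finger_gap: 0.0292
grip_force: 49.6
```

Run:
```python
from h import *
print(telemetry.get_state()["wrist_force"])
go([.6327,-.0865,.0835],176.5)
```

```text
[ 0.86026184  0.25605174 -0.61969307]
shift [-0.5  0.7  2.6] rot [-0.001 -0.    -0.005] deg 0.3
```

Request:
{"api": "step_arm", "payload": {"moves": [[[0, 0, 1], [0, 0, 0], 15], [[0, 0, 2], [0, 0, 0], 15], [[0, 0, 3], [0, 0, 0], 15], [[0, 0, 3], [0, 0, 0], 15]]}}

```text
clock: 14.35
tcp_pos: [0.6335, -0.087, 0.0838]
orientation: [0.001, -0.684, 0.73, -0.001]
wrist_force: [-1.4, 1.1, 4.2]
finger_gap: 0.0292
grip_force: 50.3
```

Request:
{"api": "step_arm", "payload": {"moves": [[[0, 0, 0], [0, 0, 0], 33], [[0, 0, 0], [0, 0, 0], 40], [[0, 0, 0], [0, 0, 0], 50], [[0, 0, 0], [0, 0, 0], 60], [[0, 0, -15], [0, 0, 0], 60], [[0, 0, -40], [0, 0, 0], 60], [[0, 0, -75], [0, 0, 0], 60], [[-60, 0, -80], [0, 0, 0], 60]]}}

```text
clock: 15.02
tcp_pos: [0.6389, -0.0518, 0.1667]
orientation: [0.002, -0.681, 0.733, -0.005]
wrist_force: [2.6, -0.5, 1.5]
finger_gap: 0.0602
grip_force: 0.0
```

Run:
```python
from h import *
s=telemetry.get_state();print(s["tcp_pos"])
im=blocks("side")
```

```text
[ 0.63892456 -0.05180838  0.16673134]
side [307.3 349.6 431. ] [ 0.4924 -0.3778  0.018 ] (np.float64(164.9298185441972), [61, 47])
side [508.5 342.3 354. ] [ 0.9224 -0.5143  0.018 ] (np.float64(41.76473415792318), [93, 38])
side [486.9 320.9 208. ] [ 0.9121 -0.4534  0.018 ] (np.float64(90.16645602068209), [46, 52])
side [266.7 318.2 380. ] [ 0.4326 -0.2726  0.018 ] (np.float64(176.2909537262548), [61, 51])
side [275.  276.1 232. ] [ 0.4909 -0.1646  0.018 ] (np.float64(2.777031643600676), [64, 53])
side [319.4 224.3 233. ] [ 0.6679 -0.0376  0.018 ] (np.float64(86.4801029221839), [48, 92])
side [354.8 194.4 271. ] [0.8175 0.0396 0.018 ] (np.float64(62.662431135136316), [59, 80])
side [376.4 174.1 134.5] [0.924  0.1009 0.018 ] (np.float64(37.96525480974224), [78, 41])
side [364.6 164.1  87. ] [0.912  0.1586 0.018 ] (np.float64(90.13396395706253), [49, 55])
```

Run:
```python
from h import *
print(onz("side",(319.4,224.3),.093))
go([.4913,-.1655,.15],90)
```

```text
[ 0.63622109 -0.10046024  0.093     ]
shift [134.4 138.8  14. ] rot [-0.004  0.008  1.506] deg 86.3
```

Request:
{"api": "step_arm", "payload": {"moves": [[[20, 20, 0], [0, 0, 0.12], 60], [[40, 40, 0], [0, 0, 0.24], 60], [[60, 62, 0], [0, 0, 0.36], 60], [[80, 82, 0], [0, 0, 0.48], 60], [[100, 103, 0], [0, 0, 0.6], 60], [[115, 120, 5], [0, 0, 0.72], 60], [[128, 132, 10], [0, 0, 0.84], 60], [[136, 139, 14], [0, 0, 0.96], 60]]}}

```text
clock: 15.73
tcp_pos: [0.4861, -0.1727, 0.1462]
orientation: [-0.0, -0.266, 0.964, 0.0]
wrist_force: [0.7, 0.3, -0.7]
finger_gap: 0.0603
grip_force: 0.0
```

Request:
{"api": "step_arm", "payload": {"moves": [[[0, 0, 0], [0, 0, 0.12], 60], [[0, 0, 0], [0, 0, 0.24], 60], [[0, 0, 10], [0, 0, 0.36], 60], [[0, 0, 20], [0, 0, 0.48], 60], [[0, 0, 30], [0, 0, 0.54], 60], [[0, 0, 50], [0, 0, 0.54], 60], [[0, 0, 60], [0, 0, 0.54], 60], [[0, 0, 60], [0, 0, 0.54], 60]]}}

```text
clock: 16.4
tcp_pos: [0.4861, -0.1708, 0.0841]
orientation: [-0.002, -0.003, 1.0, 0.001]
wrist_force: [-0.0, 0.4, -0.0]
finger_gap: 0.06
grip_force: 0.0
```

Run:
```python
from h import *
go([.4913,-.1655,.008],90)
for b in blobs(mask(imaging.read_camera("side"),*YEL),100,600):
    if 200<b[0]<340: print(np.round(b[:2],1))
```

```text
shift [-5.6  5.1 76.1] rot [ 0.003 -0.004  0.006] deg 0.4
[307.3 349.6]
[266.7 318.3]
[273.8 278.5]
[319.4 224.3]
```

Request:
{"api": "step_arm", "payload": {"moves": [[[-5, 5, 10], [0, 0, 0], 60], [[-5, 5, 30], [0, 0, 0], 60], [[-5, 5, 50], [0, 0, 0], 60], [[-5, 5, 66], [0, 0, 0], 60], [[-5, 5, 75], [0, 0, 0], 60], [[-5, 5, 76], [0, 0, 0], 60], [[-5, 5, 76], [0, 0, 0], 30], [[-5, 5, 76], [0, 0, 0], 15]]}}

```text
clock: 17.12
tcp_pos: [0.4939, -0.1672, 0.0116]
orientation: [0.001, -0.003, 1.0, -0.0]
wrist_force: [0.7, 0.0, 0.5]
finger_gap: 0.037
grip_force: 0.0
```

Request:
{"api": "step_arm", "payload": {"moves": [[[0, 0, 0], [0, 0, 0], 15], [[0, 0, 0], [0, 0, 0], 15], [[0, 0, 0], [0, 0, 0], 15], [[0, 0, -15], [0, 0, 0], 15], [[0, 0, -50], [0, 0, 0], 15], [[0, 0, -90], [0, 0, 0], 15], [[0, 0, -130], [0, 0, 0], 15], [[0, 0, -150], [0, 0, 0], 15]]}}

```text
clock: 17.78
tcp_pos: [0.4945, -0.1677, 0.1656]
orientation: [0.003, -0.003, 1.0, -0.001]
wrist_force: [0.9, 0.2, -2.2]
finger_gap: 0.0292
grip_force: 49.8
```

Run:
```python
from h import *
go([.6278,-.1653,.15],176.5)
```

```text
shift [-133.3    1.8   16.3] rot [-0.006  0.002 -1.504] deg 86.2
```

Request:
{"api": "step_arm", "payload": {"moves": [[[-15, 0, 0], [0, 0, -0.12], 15], [[-30, 0, 0], [0, 0, -0.24], 15], [[-45, 0, 0], [0, 0, -0.36], 15], [[-65, 0, 0], [0, 0, -0.48], 15], [[-85, 0, 0], [0, 0, -0.6], 15], [[-105, 1, 5], [0, 0, -0.72], 15], [[-120, 1, 10], [0, 0, -0.84], 15], [[-132, 2, 15], [0, 0, -0.96], 15]]}}

```text
clock: 18.45
tcp_pos: [0.6261, -0.1643, 0.1453]
orientation: [0.0, -0.467, 0.884, -0.0]
wrist_force: [0.7, 0.1, -2.1]
finger_gap: 0.029
grip_force: 49.8
```

Request:
{"api": "step_arm", "payload": {"moves": [[[0, 0, 0], [0, 0, -0.12], 15], [[0, 0, 0], [0, 0, -0.24], 15], [[0, 0, 0], [0, 0, -0.36], 15], [[0, 0, 0], [0, 0, -0.48], 15], [[0, 0, 0], [0, 0, -0.54], 15], [[0, 0, 0], [0, 0, -0.54], 15], [[0, 0, 0], [0, 0, -0.54], 15]]}}

```text
clock: 19.03
tcp_pos: [0.6247, -0.1643, 0.1455]
orientation: [-0.0, -0.683, 0.731, 0.0]
wrist_force: [-0.3, 0.3, -0.4]
finger_gap: 0.0293
grip_force: 49.8
```

Run:
```python
from h import *
go([.628,-.163,.088],176.5)
im=imaging.read_camera("side")
cv2.imwrite("pics/f.png",cv2.resize(im[130:330,210:400],None,fx=3,fy=3)[:,:,::-1])
```

```text
shift [-1.5 -3.3 57.5] rot [ 0.001  0.    -0.007] deg 0.4
```

View pics/f.png

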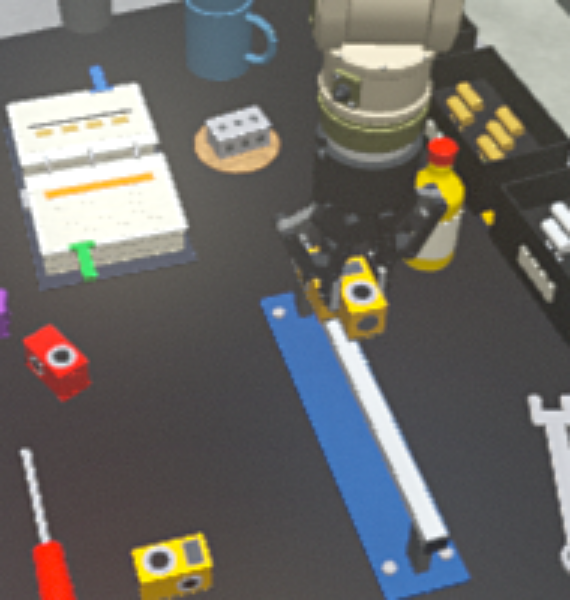

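Request:
{"api": "step_arm", "payload": {"moves": [[[-1, -3, 15], [0, 0, 0], 15], [[-1, -3, 30], [0, 0, 0], 15], [[-1, -3, 45], [0, 0, 0], 15], [[-1, -3, 52], [0, 0, 0], 15], [[-1, -3, 56], [0, 0, 0], 15], [[-1, -3, 58], [0, 0, 0], 15], [[-1, -3, 59], [0, 0, 0], 15], [[-1, -3, 59], [0, 0, 0], 15]]}}

```text
clock: 19.75
tcp_pos: [0.6284, -0.1636, 0.0875]
orientation: [0.0, -0.683, 0.73, -0.0]
wrist_force: [0.8, -0.3, -1.3]
finger_gap: 0.029
grip_force: 49.9
```

Run:
```python
from h import *
print(telemetry.get_state()["wrist_force"])
go([.628,-.163,.0855],176.5)
```

```text
[ 0.80420132 -0.29374209 -1.33659736]
shift [-0.6  0.5  2. ] rot [-0.001 -0.    -0.005] deg 0.3
```

Request:
{"api": "step_arm", "payload": {"moves": [[[0, 0, 1], [0, 0, 0], 15], [[0, 0, 2], [0, 0, 0], 15], [[0, 0, 3], [0, 0, 0], 15], [[0, 0, 3], [0, 0, 0], 15]]}}

```text
clock: 20.08
tcp_pos: [0.6287, -0.1638, 0.087]
orientation: [0.001, -0.684, 0.73, -0.001]
wrist_force: [-5.0, 0.5, 11.5]
finger_gap: 0.0292
grip_force: 51.5
```

Request:
{"api": "step_arm", "payload": {"moves": [[[0, 0, 0], [0, 0, 0], 33], [[0, 0, 0], [0, 0, 0], 40], [[0, 0, 0], [0, 0, 0], 50], [[0, 0, 0], [0, 0, 0], 60], [[0, 0, -15], [0, 0, 0], 60], [[0, 0, -40], [0, 0, 0], 60], [[0, 0, -70], [0, 0, 0], 60], [[0, 0, -75], [0, 0, 0], 60]]}}

```text
clock: 20.75
tcp_pos: [0.6303, -0.1643, 0.1638]
orientation: [0.002, -0.684, 0.73, -0.003]
wrist_force: [0.8, -1.1, 0.8]
finger_gap: 0.0599
grip_force: 0.0
```

Run:
```python
from h import *
go([.4325,-.2745,.15],88)
```

```text
shift [122.9 190.2  12.8] rot [-0.007  0.003  1.54 ] deg 88.2
```

Request:
{"api": "step_arm", "payload": {"moves": [[[15, 23, 0], [0, 0, 0.12], 60], [[30, 46, 0], [0, 0, 0.24], 60], [[45, 70, 0], [0, 0, 0.36], 60], [[60, 94, 0], [0, 0, 0.48], 60], [[76, 118, 0], [0, 0, 0.6], 60], [[92, 142, 5], [0, 0, 0.72], 60], [[108, 168, 10], [0, 0, 0.84], 60], [[123, 190, 14], [0, 0, 0.96], 60]]}}

```text
clock: 21.42
tcp_pos: [0.4287, -0.2741, 0.1442]
orientation: [-0.0, -0.266, 0.964, 0.0]
wrist_force: [0.5, 0.2, 0.3]
finger_gap: 0.0598
grip_force: 0.0
```

Request:
{"api": "step_arm", "payload": {"moves": [[[0, 0, 0], [0, 0, 0.12], 60], [[0, 0, 0], [0, 0, 0.24], 60], [[0, 0, 10], [0, 0, 0.36], 60], [[0, 0, 20], [0, 0, 0.48], 60], [[0, 0, 30], [0, 0, 0.57], 60], [[0, 0, 50], [0, 0, 0.57], 60], [[0, 0, 60], [0, 0, 0.57], 60], [[0, 0, 60], [0, 0, 0.57], 60]]}}

```text
clock: 22.08
tcp_pos: [0.4288, -0.2724, 0.0823]
orientation: [-0.002, 0.012, 1.0, 0.002]
wrist_force: [-0.3, 0.6, -0.2]
finger_gap: 0.0601
grip_force: 0.0
```

Run:
```python
from h import *
go([.4325,-.2745,.008],88)
for b in blobs(mask(imaging.read_camera("side"),*YEL),100,600):
    if 200<b[0]<340: print(np.round(b[:2],1),np.round(onz("side",b[:2],.093),4))
```

```text
shift [-4.  -2.2 74.3] rot [ 0.003 -0.004  0.01 ] deg 0.7
[307.3 349.6] [ 0.4753 -0.4124  0.093 ]
[265.8 321.5] [ 0.4163 -0.3226  0.093 ]
[324.2 234. ] [ 0.6342 -0.1356  0.093 ]
```

Request:
{"api": "step_arm", "payload": {"moves": [[[-3, -2, 10], [0, 0, 0], 60], [[-3, -2, 30], [0, 0, 0], 60], [[-3, -2, 50], [0, 0, 0], 60], [[-3, -2, 66], [0, 0, 0], 60], [[-3, -2, 73], [0, 0, 0], 60], [[-3, -2, 75], [0, 0, 0], 60], [[-3, -2, 75], [0, 0, 0], 30], [[-3, -2, 75], [0, 0, 0], 15]]}}

```text
clock: 22.8
tcp_pos: [0.4341, -0.2765, 0.0106]
orientation: [0.001, 0.012, 1.0, -0.0]
wrist_force: [0.8, -0.9, 0.7]
finger_gap: 0.0372
grip_force: 0.0
```

Request:
{"api": "step_arm", "payload": {"moves": [[[0, 0, 0], [0, 0, 0], 15], [[0, 0, 0], [0, 0, 0], 15], [[0, 0, 0], [0, 0, 0], 15], [[0, 0, -15], [0, 0, 0], 15], [[0, 0, -50], [0, 0, 0], 15], [[0, 0, -90], [0, 0, 0], 15], [[0, 0, -130], [0, 0, 0], 15], [[0, 0, -150], [0, 0, 0], 15]]}}

```text
clock: 23.47
tcp_pos: [0.4346, -0.2769, 0.1645]
orientation: [0.002, 0.012, 1.0, -0.002]
wrist_force: [1.0, -1.2, -1.8]
finger_gap: 0.0293
grip_force: 49.4
```

Run:
```python
from h import *
go([.6239,-.2292,.15],176.5)
```

```text
shift [-188.    52.4   15.2] rot [-6.000e-03  1.000e-03 -1.534e+00] deg 87.9
```

Request:
{"api": "step_arm", "payload": {"moves": [[[-22, 6, 0], [0, 0, -0.12], 15], [[-45, 12, 0], [0, 0, -0.24], 15], [[-70, 19, 0], [0, 0, -0.36], 15], [[-95, 26, 0], [0, 0, -0.48], 15], [[-120, 33, 0], [0, 0, -0.6], 15], [[-145, 40, 5], [0, 0, -0.72], 15], [[-170, 47, 10], [0, 0, -0.84], 15], [[-188, 52, 15], [0, 0, -0.96], 15]]}}

```text
clock: 24.13
tcp_pos: [0.6243, -0.2277, 0.1442]
orientation: [0.0, -0.454, 0.891, 0.0]
wrist_force: [-0.2, -0.7, -0.3]
finger_gap: 0.0292
grip_force: 49.3
```

Request:
{"api": "step_arm", "payload": {"moves": [[[0, 0, 0], [0, 0, -0.12], 15], [[0, 0, 0], [0, 0, -0.24], 15], [[0, 0, 0], [0, 0, -0.36], 15], [[0, 0, 0], [0, 0, -0.48], 15], [[0, 0, 0], [0, 0, -0.57], 15], [[0, 0, 0], [0, 0, -0.57], 15], [[0, 0, 0], [0, 0, -0.57], 15]]}}

```text
clock: 24.72
tcp_pos: [0.6223, -0.2284, 0.1445]
orientation: [-0.0, -0.683, 0.731, 0.0]
wrist_force: [0.8, -0.2, -1.7]
finger_gap: 0.0294
grip_force: 49.4
```

Run:
```python
from h import *
go([.624,-.228,.087],176.5)
```

```text
shift [-0.5 -1.7 57.5] rot [ 0.001  0.    -0.007] deg 0.4
```

Request:
{"api": "step_arm", "payload": {"moves": [[[0, -1, 15], [0, 0, 0], 15], [[0, -1, 30], [0, 0, 0], 15], [[0, -1, 45], [0, 0, 0], 15], [[0, -1, 52], [0, 0, 0], 15], [[0, -1, 56], [0, 0, 0], 15], [[0, -1, 58], [0, 0, 0], 15], [[0, -1, 59], [0, 0, 0], 15], [[0, -1, 59], [0, 0, 0], 15]]}}

```text
clock: 25.38
tcp_pos: [0.624, -0.2288, 0.0864]
orientation: [0.0, -0.683, 0.73, -0.0]
wrist_force: [0.6, -0.2, -1.3]
finger_gap: 0.0294
grip_force: 49.5
```

Run:
```python
from h import *
print(telemetry.get_state()["wrist_force"])
go([.624,-.228,.0855],176.5)
for b in blobs(mask(imaging.read_camera("side"),*YEL),100,1600):
    if 200<b[0]<340: print(np.round(b[:3],1))
```

```text
[ 0.62023319 -0.16571212 -1.31673451]
shift [-0.8  0.   0.9] rot [-0.001 -0.    -0.005] deg 0.3
[284.5 346.6 425. ]
[339.  264.5 243.5]
[317.6 224.1 120.5]
```

Request:
{"api": "step_arm", "payload": {"moves": [[[0, 0, 1], [0, 0, 0], 15], [[0, 0, 2], [0, 0, 0], 15], [[0, 0, 2], [0, 0, 0], 15], [[0, 0, 2], [0, 0, 0], 15]]}}

```text
clock: 25.77
tcp_pos: [0.6242, -0.229, 0.086]
orientation: [0.0, -0.683, 0.73, -0.001]
wrist_force: [-2.2, 1.3, 6.7]
finger_gap: 0.0296
grip_force: 50.4
```

Request:
{"api": "step_arm", "payload": {"moves": [[[0, 0, 0], [0, 0, 0], 33], [[0, 0, 0], [0, 0, 0], 40], [[0, 0, 0], [0, 0, 0], 50], [[0, 0, 0], [0, 0, 0], 60], [[0, 0, -15], [0, 0, 0], 60], [[0, 0, -40], [0, 0, 0], 60], [[0, 0, -70], [0, 0, 0], 60], [[0, 0, -75], [0, 0, 0], 60]]}}

```text
clock: 26.43
tcp_pos: [0.6257, -0.2296, 0.164]
orientation: [0.001, -0.684, 0.73, -0.003]
wrist_force: [0.5, -0.8, 1.9]
finger_gap: 0.0599
grip_force: 0.0
```

Run:
```python
from h import *
t=imaging.read_camera("top")
for b in blobs(mask(t,(23,70,80),(36,255,255)),40,600):
    if b[1]>150: print(np.round(b[:3],1),np.round(onz("top",b[:2],.018),4),yaw_of("top",b,.018))
s=blocks("side")
a=cv2.resize(t[150:300,270:450],None,fx=3,fy=3);c=cv2.resize(s[180:380,210:400],None,fx=2,fy=2)
c=cv2.copyMakeBorder(c,0,50,0,0,0)
cv2.imwrite("pics/g.png",cv2.resize(np.hstack([a[:450,:540],c[:450]]),(800,390))[:,:,::-1])
```

```text
[396.5 249.3 247. ] [ 0.4463 -0.3593  0.018 ] (np.float64(164.47196514950832), [63, 37])
[220.5 232.3  88.5] [0.4973 0.1457 0.018 ] (np.float64(175.14378486007922), [108, 10])
[328.1 181.1 123.5] [ 0.645  -0.1671  0.018 ] (np.float64(85.44719866354998), [37, 52])
[304.5 180.1 151.5] [ 0.6484 -0.0983  0.018 ] (np.float64(89.59629138639943), [58, 38])
side [284.5 346.5 422.5] [ 0.4475 -0.3538  0.018 ] (np.float64(160.15259321808225), [59, 48])
side [508.5 342.1 349.5] [ 0.9228 -0.5139  0.018 ] (np.float64(41.70899773750643), [93, 37])
side [487.1 320.9 215. ] [ 0.9125 -0.4534  0.018 ] (np.float64(90.16654460432568), [41, 53])
side [336.1 258.7 406. ] [ 0.6603 -0.1664  0.018 ] (np.float64(84.17462947722186), [47, 135])
side [376.3 174.2 137.5] [0.9236 0.1008 0.018 ] (np.float64(37.96534258935618), [86, 41])
```

View pics/g.png

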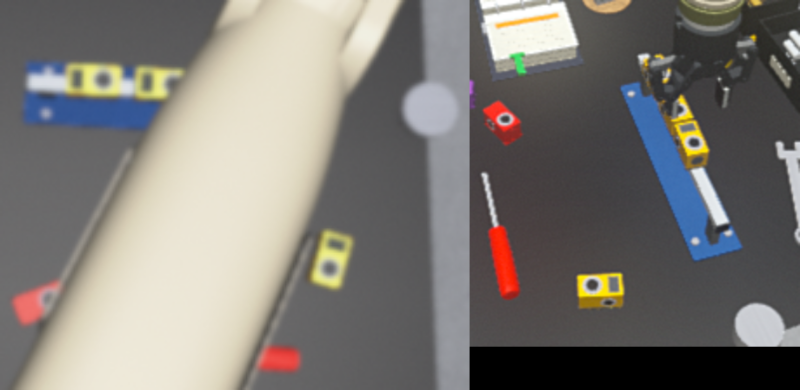

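Run:
```python
from h import *
go([.4468,-.357,.15],73.5)
print(telemetry.get_state()["joint_pos"])
```

```text
shift [139.1 169.4  10.6] rot [-0.002 -0.004 -1.348] deg 77.3
[-4.72119537e-01  5.12131618e-01  1.73869684e-01  1.22794189e+00
  8.24727966e-05 -1.97734985e+00]
```

Request:
{"api": "step_arm", "payload": {"moves": [[[17, 21, 0], [0, 0, 0.12], 60], [[35, 42, 0], [0, 0, 0.24], 60], [[52, 63, 0], [0, 0, 0.36], 60], [[70, 85, 0], [0, 0, 0.48], 60], [[87, 106, 0], [0, 0, 0.6], 60], [[105, 127, 5], [0, 0, 0.72], 60], [[122, 149, 10], [0, 0, 0.84], 60], [[139, 169, 12], [0, 0, 0.96], 60]]}}

```text
clock: 27.2
tcp_pos: [0.4435, -0.3558, 0.1444]
orientation: [-0.001, -0.266, 0.964, 0.002]
wrist_force: [-0.6, -1.0, -0.4]
finger_gap: 0.0603
grip_force: 0.0
```

Request:
{"api": "step_arm", "payload": {"moves": [[[0, 0, 0], [0, 0, 0.12], 60], [[0, 0, 0], [0, 0, 0.24], 60], [[0, 0, 0], [0, 0, 0.36], 60], [[0, 0, 10], [0, 0, 0.48], 60], [[0, 0, 20], [0, 0, 0.6], 60], [[0, 0, 40], [0, 0, 0.72], 60], [[0, 0, 60], [0, 0, 0.83], 60], [[0, 0, 60], [0, 0, 0.83], 60]]}}

```text
clock: 27.87
tcp_pos: [0.443, -0.3533, 0.0814]
orientation: [-0.004, 0.143, 0.99, 0.003]
wrist_force: [-0.6, -0.5, 0.2]
finger_gap: 0.0603
grip_force: 0.0
```

Run:
```python
from h import *
go([.4468,-.357,.008],73.5)
for b in blobs(mask(imaging.read_camera("side"),*YEL),100,1600):
    if 200<b[0]<340: print(np.round(b[:3],1))
```

```text
shift [-5.2 -2.8 73.4] rot [ 0.005 -0.008  0.   ] deg 0.5
[284.  349.2 205.5]
[331.7 249.1 687.5]
```

Request:
{"api": "step_arm", "payload": {"moves": [[[-4, -2, 10], [0, 0, 0], 60], [[-4, -2, 30], [0, 0, 0], 60], [[-4, -2, 50], [0, 0, 0], 60], [[-4, -2, 66], [0, 0, 0], 60], [[-4, -2, 73], [0, 0, 0], 60], [[-4, -2, 74], [0, 0, 0], 60], [[-4, -2, 74], [0, 0, 0], 30], [[-4, -2, 74], [0, 0, 0], 15]]}}

```text
clock: 28.58
tcp_pos: [0.4499, -0.36, 0.0139]
orientation: [0.001, 0.142, 0.99, -0.001]
wrist_force: [-0.1, -0.9, 0.2]
finger_gap: 0.0368
grip_force: 0.0
```

Request:
{"api": "step_arm", "payload": {"moves": [[[0, 0, 0], [0, 0, 0], 15], [[0, 0, 0], [0, 0, 0], 15], [[0, 0, 0], [0, 0, 0], 15], [[0, 0, -15], [0, 0, 0], 15], [[0, 0, -50], [0, 0, 0], 15], [[0, 0, -90], [0, 0, 0], 15], [[0, 0, -130], [0, 0, 0], 15], [[0, 0, -150], [0, 0, 0], 15]]}}

```text
clock: 29.25
tcp_pos: [0.4502, -0.3604, 0.1678]
orientation: [0.002, 0.142, 0.99, -0.002]
wrist_force: [2.1, -0.9, -1.6]
finger_gap: 0.0291
grip_force: 49.9
```

Run:
```python
from h import *
go([.6201,-.293,.15],176.5)
```

```text
shift [-144.   112.5   18.1] rot [1.000e-03 6.000e-03 1.347e+00] deg 77.2
```

Request:
{"api": "step_arm", "payload": {"moves": [[[-18, 14, 0], [0, 0, 0.12], 15], [[-36, 28, 0], [0, 0, 0.24], 15], [[-54, 42, 0], [0, 0, 0.36], 15], [[-72, 56, 0], [0, 0, 0.48], 15], [[-92, 72, 0], [0, 0, 0.6], 15], [[-112, 86, 5], [0, 0, 0.72], 15], [[-130, 100, 10], [0, 0, 0.84], 15], [[-144, 110, 15], [0, 0, 0.96], 15]]}}

```text
clock: 29.92
tcp_pos: [0.6196, -0.293, 0.1472]
orientation: [-0.0, 0.585, 0.811, 0.0]
wrist_force: [0.3, 0.4, -1.5]
finger_gap: 0.0289
grip_force: 49.8
```

Request:
{"api": "step_arm", "payload": {"moves": [[[0, 0, 0], [0, 0, 0.12], 15], [[0, 0, 0], [0, 0, 0.24], 15], [[0, 0, 0], [0, 0, 0.36], 15], [[0, 0, 0], [0, 0, 0.38], 15], [[0, 0, 0], [0, 0, 0.38], 15], [[0, 0, 0], [0, 0, 0.38], 15]]}}

```text
clock: 30.42
tcp_pos: [0.6179, -0.2941, 0.1476]
orientation: [-0.0, 0.725, 0.689, -0.0]
wrist_force: [0.2, -0.6, -1.9]
finger_gap: 0.029
grip_force: 49.9
```

Run:
```python
from h import *
go([.62,-.297,.09],176.5); print(telemetry.get_state()["finger_gap"])
```

```text
shift [-2.8  2.2 57.6] rot [-0.   -0.    0.01] deg 0.6
0.029046899548937667
```

Request:
{"api": "step_arm", "payload": {"moves": [[[-2, 1, 15], [0, 0, 0.01], 15], [[-2, 1, 30], [0, 0, 0.01], 15], [[-2, 1, 45], [0, 0, 0.01], 15], [[-2, 1, 52], [0, 0, 0.01], 15], [[-2, 1, 56], [0, 0, 0.01], 15], [[-2, 1, 58], [0, 0, 0.01], 15], [[-2, 1, 59], [0, 0, 0.01], 15], [[-2, 1, 59], [0, 0, 0.01], 15]]}}

```text
clock: 31.08
tcp_pos: [0.6195, -0.2965, 0.0895]
orientation: [0.001, 0.729, 0.684, 0.0]
wrist_force: [-0.3, 0.4, -1.9]
finger_gap: 0.029
grip_force: 50.1
```

Request:
{"api": "step_arm", "payload": {"moves": [[[0, 0, 1], [0, 0, 0], 15], [[0, 0, 2], [0, 0, 0], 15], [[0, 0, 2], [0, 0, 0], 15]]}}

```text
clock: 31.33
tcp_pos: [0.6197, -0.2966, 0.0893]
orientation: [0.001, 0.729, 0.684, 0.0]
wrist_force: [-2.2, 1.2, 6.4]
finger_gap: 0.029
grip_force: 51.0
```

Request:
{"api": "step_arm", "payload": {"moves": [[[0, 0, 0], [0, 0, 0], 33], [[0, 0, 0], [0, 0, 0], 40], [[0, 0, 0], [0, 0, 0], 50], [[0, 0, 0], [0, 0, 0], 60], [[0, 0, -15], [0, 0, 0], 60], [[0, 0, -40], [0, 0, 0], 60], [[0, 0, -75], [0, 0, 0], 60], [[0, 0, -85], [0, 0, 0], 60]]}}

```text
clock: 32.0
tcp_pos: [0.6208, -0.2972, 0.1768]
orientation: [0.003, 0.729, 0.684, 0.001]
wrist_force: [1.5, 0.4, 1.5]
finger_gap: 0.0601
grip_force: 0.0
```

Run:
```python
from h import *
s=telemetry.get_state();print(s["joint_pos"])
go([.4537,.0396,.15],-5.2)
for b in blobs(mask(imaging.read_camera("side"),*YEL),100,1600):
    if 200<b[0]<345: print(np.round(b[:3],1))
```

```text
[-5.63108194e-01  5.51139540e-01  2.76868364e-01  1.29009349e+00
  1.12888603e-04  1.07161925e+00]
shift [ 325.6 -188.4   24.8] rot [0.006 0.003 0.027] deg 1.6
[344.9 278.1 427.5]
[319.2 225.6 264.5]
```

Request:
{"api": "step_arm", "payload": {"moves": [[[35, -20, 0], [0, 0, 0], 40], [[70, -40, 0], [0, 0, 0], 40], [[105, -61, 0], [0, 0, 0], 40], [[140, -82, 0], [0, 0, 0], 40], [[175, -102, 0], [0, 0, 0.02], 40], [[210, -122, 0], [0, 0, 0.02], 40], [[245, -142, 0], [0, 0, 0.02], 40], [[280, -162, 10], [0, 0, 0.03], 40]]}}

```text
clock: 32.72
tcp_pos: [0.4751, -0.0051, 0.1624]
orientation: [0.001, 0.74, 0.673, 0.001]
wrist_force: [1.3, 0.4, -0.6]
finger_gap: 0.0399
grip_force: 0.0
```

Request:
{"api": "step_arm", "payload": {"moves": [[[25, -15, 5], [0, 0, 0], 40], [[45, -26, 14], [0, 0, 0], 40], [[45, -26, 14], [0, 0, 0], 40], [[45, -26, 14], [0, 0, 0], 40]]}}

```text
clock: 33.05
tcp_pos: [0.4525, 0.0418, 0.1469]
orientation: [-0.0, 0.739, 0.674, -0.001]
wrist_force: [1.2, -0.4, 0.3]
finger_gap: 0.0401
grip_force: 0.0
```

Run:
```python
from h import *
go([.4537,.0396,.1],-5.2)
t=imaging.read_camera("top"); s=imaging.read_camera("side")
for b in blobs(mask(t,(23,70,80),(36,255,255)),40,1600):
    if b[1]>150: print(np.round(b[:3],1),np.round(onz("top",b[:2],.093),4),yaw_of("top",b,.093))
for b in blobs(mask(s,(50,120,80),(75,255,255)),10,400): print("green",np.round(b[:3],1),onz("side",b[:2],.04))
a=cv2.resize(t[150:280,250:430],None,fx=2.2,fy=2.2);c=cv2.resize(s[130:340,190:400],None,fx=1.9,fy=1.9)
h=max(len(a),len(c)); f=lambda i:cv2.copyMakeBorder(i,0,h-len(i),0,0,0)
cv2.imwrite("pics/h.png",np.hstack([f(a),f(c)])[:,:,::-1])
```

```text
shift [-2.1  1.5 46.9] rot [-0.001  0.    -0.001] deg 0.1
[354.5 183.2 736.5] [ 0.6259 -0.2329  0.093 ] (np.float64(85.8462686640805), [37, 180])
[304.1 180.1 136.5] [ 0.6355 -0.0946  0.093 ] (np.float64(89.59629138639944), [52, 36])
green [238.1 216.4  41. ] [0.45601265 0.05027221 0.04      ]
```

View pics/h.png

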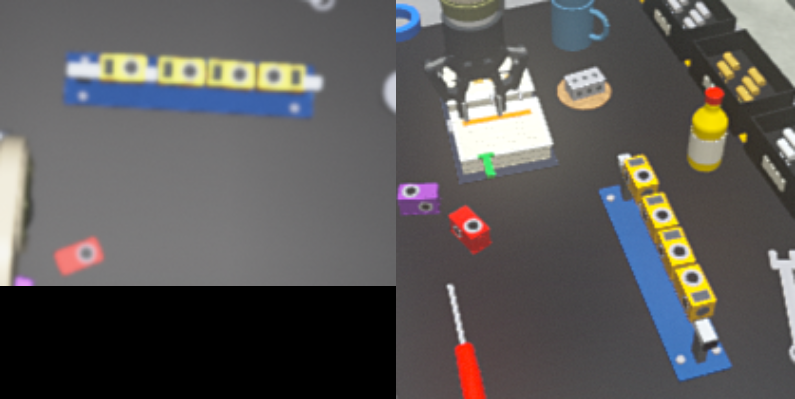

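Request:
{"api": "step_arm", "payload": {"moves": [[[-2, 1, 25], [0, 0, 0], 40], [[-2, 1, 50], [0, 0, 0], 40], [[-2, 1, 75], [0, 0, 0], 40], [[-2, 1, 95], [0, 0, 0], 40], [[-2, 1, 112], [0, 0, 0], 40], [[-2, 1, 123], [0, 0, 0], 40], [[-2, 1, 125], [0, 0, 0], 40], [[-2, 1, 125], [0, 0, 0], 40]], "grip_force": 30}}

```text
clock: 33.82
tcp_pos: [0.4546, 0.0378, 0.0221]
orientation: [-0.0, 0.74, 0.672, -0.0]
wrist_force: [0.3, 0.0, 0.0]
finger_gap: 0.04
grip_force: 0.0
```

Request:
{"api": "step_arm", "payload": {"moves": [[[0, 0, 0], [0, 0, 0], 20], [[0, 0, 0], [0, 0, 0], 5], [[0, 0, 0], [0, 0, 0], 5], [[0, 0, 0], [0, 0, 0], 5], [[0, 0, 0], [0, 0, 0], 5]]}}

```text
clock: 34.23
tcp_pos: [0.4549, 0.0384, 0.0236]
orientation: [0.001, 0.74, 0.673, 0.0]
wrist_force: [-2.0, -1.5, 6.2]
finger_gap: 0.0109
grip_force: 33.4
```

Request:
{"api": "step_arm", "payload": {"moves": [[[1, 0, -27], [0, 0, 0], 5], [[7, 0, -52], [0, 0, 0], 5], [[17, 0, -75], [0, 0, 0], 5], [[30, 0, -96], [0, 0, 0], 5], [[47, 0, -114], [0, 0, 0], 5], [[67, 0, -129], [0, 0, 0], 5], [[90, 0, -140], [0, 0, 0], 5], [[113, 0, -148], [0, 0, 0], 5]]}}

```text
clock: 34.9
tcp_pos: [0.465, 0.1516, 0.1721]
orientation: [0.001, 0.74, 0.673, -0.0]
wrist_force: [2.8, -1.7, -7.1]
finger_gap: 0.0113
grip_force: 32.0
```

Request:
{"api": "step_arm", "payload": {"moves": [[[25, 0, -3], [0, 0, 0], 5], [[50, 0, -2], [0, 0, 0], 5], [[74, 0, 4], [0, 0, 0], 5], [[97, 0, 14], [0, 0, 0], 5], [[118, 0, 27], [0, 0, 0], 5], [[136, 0, 44], [0, 0, 0], 5], [[151, 0, 64], [0, 0, 0], 5], [[163, 0, 87], [0, 0, 0], 5]]}}

```text
clock: 35.57
tcp_pos: [0.4803, 0.3183, 0.0854]
orientation: [-0.002, 0.738, 0.674, 0.003]
wrist_force: [-3.5, 6.4, 4.4]
finger_gap: 0.0111
grip_force: 40.8
```

Request:
{"api": "step_arm", "payload": {"moves": [[[5, 0, 12], [0, 0, 0], 5], [[7, 0, 24], [0, 0, 0], 5], [[9, 0, 36], [0, 0, 0], 5], [[9, 0, 40], [0, 0, 0], 5], [[9, 0, 40], [0, 0, 0], 25], [[9, 0, 40], [0, 0, 0], 35], [[9, 0, 20], [0, 0, 0], 35], [[9, 0, -15], [0, 0, 0], 35]]}}

```text
clock: 36.23
tcp_pos: [0.4784, 0.3208, 0.0956]
orientation: [-0.001, 0.74, 0.673, -0.004]
wrist_force: [-0.1, -0.5, 0.2]
finger_gap: 0.0351
grip_force: 0.0
```

Request:
{"api": "step_arm", "payload": {"moves": [[[0, 0, -35], [0, 0, 0], 50], [[0, 0, -70], [0, 0, 0], 65], [[0, 0, -90], [0, 0, 0], 65], [[0, 0, -90], [0, 0, 0], 65]]}}

```text
clock: 36.57
tcp_pos: [0.4842, 0.3235, 0.195]
orientation: [0.002, 0.74, 0.673, 0.005]
wrist_force: [-0.4, 0.6, 0.5]
finger_gap: 0.0653
grip_force: 0.0
```

Run:
```python
from h import *
s=telemetry.get_state();print(s["joint_pos"],s["tcp_pos"])
im=imaging.read_camera("side"); t=imaging.read_camera("top")
for n,i in(("side",im),("top",t)):
    for b in blobs(mask(i,(45,70,60),(80,255,255)),30,6000):
        if 100<b[0]<300 and 130<b[1]<260: print(n,np.round(b[:3],1),np.round(onz(n,b[:2],.0465),4),[np.round(onz(n,q,.0465)[:2],3).tolist() for q in cv2.boxPoints(b[3])])
g=cv2.cvtColor(im,cv2.COLOR_RGB2GRAY)
# coaster cork & weight in the side view
for b in blobs(mask(im,(5,60,80),(20,255,255)),100,2000):
    if 230<b[0]<330: print("cork",np.round(b[:3],1),np.round(onz("side",b[:2],.004),4))
go([.662,.199,.15],94.5)
```

```text
[ 4.51379432e-01  3.31024060e-01 -1.82304159e-02  1.21134847e+00
 -1.78827541e-04  2.11663918e+00] [0.48417035 0.32354963 0.19498703]
side [234.9 167.7 688.5] [0.5031 0.2521 0.0465] [[0.452, 0.343], [0.591, 0.332], [0.565, 0.201], [0.435, 0.214]]
top [ 180.6  229.9 1306. ] [0.5028 0.2552 0.0465] [[0.45, 0.344], [0.58, 0.334], [0.565, 0.204], [0.436, 0.216]]
cork [288.6 181.3 178. ] [0.6559 0.1793 0.004 ]
cork [232.2  58.6 410.5] [0.709 1.053 0.004]
shift [-106.   190.8   40.3] rot [ 1.000e-03 -3.000e-03  1.398e+00] deg 80.1
```

Request:
{"api": "step_arm", "payload": {"moves": [[[-13, 24, 0], [0, 0, -0.12], 60], [[-26, 48, 0], [0, 0, -0.24], 60], [[-40, 72, 0], [0, 0, -0.36], 60], [[-53, 96, 0], [0, 0, -0.48], 60], [[-66, 120, 0], [0, 0, -0.6], 60], [[-80, 144, 5], [0, 0, -0.72], 60], [[-93, 168, 15], [0, 0, -0.84], 60], [[-106, 191, 30], [0, 0, -0.96], 60]]}}

```text
clock: 37.33
tcp_pos: [0.6624, 0.1978, 0.1575]
orientation: [-0.0, 0.343, 0.939, -0.0]
wrist_force: [0.4, -0.1, 0.7]
finger_gap: 0.0599
grip_force: 0.0
```

Request:
{"api": "step_arm", "payload": {"moves": [[[0, 0, 0], [0, 0, -0.12], 60], [[0, 0, 0], [0, 0, -0.24], 60], [[0, 0, 0], [0, 0, -0.36], 60], [[0, 0, 0], [0, 0, -0.48], 60], [[0, 0, 10], [0, 0, -0.6], 60], [[0, 0, 20], [0, 0, -0.72], 60], [[0, 0, 30], [0, 0, -0.78], 60], [[0, 0, 30], [0, 0, -0.78], 60]]}}

```text
clock: 38.0
tcp_pos: [0.6589, 0.1983, 0.124]
orientation: [-0.004, -0.038, 0.999, -0.001]
wrist_force: [-0.3, 1.3, -0.2]
finger_gap: 0.06
grip_force: 0.0
```

Run:
```python
from h import *
go([.661,.199,.012],94.4)
s=imaging.read_camera("side")
cv2.imwrite("pics/i.png",cv2.resize(s[120:240,200:340],None,fx=5,fy=5)[:,:,::-1])
```

```text
shift [ -3.    0.6 112. ] rot [-0.001 -0.007 -0.001] deg 0.4
```

View pics/i.png

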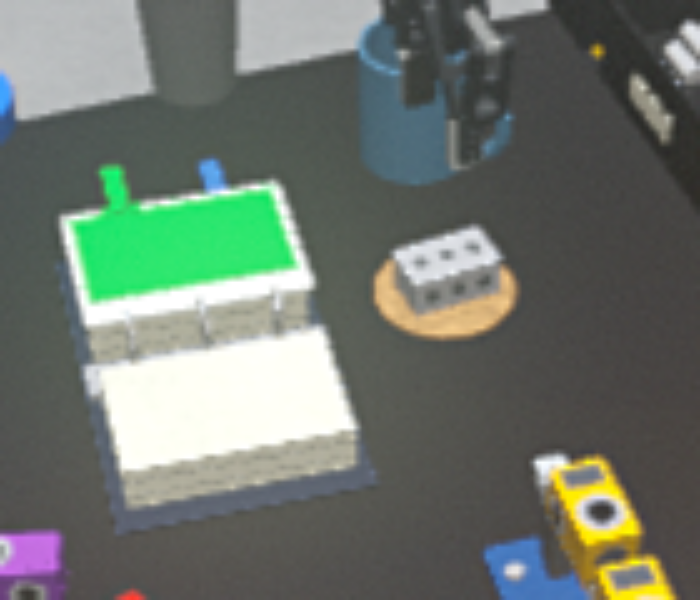

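Request:
{"api": "step_arm", "payload": {"moves": [[[-2, 0, 25], [0, 0, 0], 60], [[-2, 0, 50], [0, 0, 0], 60], [[-2, 0, 75], [0, 0, 0], 60], [[-2, 0, 95], [0, 0, 0], 60], [[-2, 0, 108], [0, 0, 0], 60], [[-2, 0, 112], [0, 0, 0], 60], [[-2, 0, 113], [0, 0, 0], 60], [[-2, 0, 113], [0, 0, 0], 60]], "grip_force": 60}}

```text
clock: 38.72
tcp_pos: [0.6637, 0.1992, 0.0161]
orientation: [0.0, -0.037, 0.999, 0.0]
wrist_force: [0.1, -0.4, -0.1]
finger_gap: 0.06
grip_force: 0.0
```

Request:
{"api": "step_arm", "payload": {"moves": [[[0, 0, 0], [0, 0, 0], 40], [[0, 0, 0], [0, 0, 0], 20], [[0, 0, 0], [0, 0, 0], 20], [[0, 0, 0], [0, 0, 0], 20], [[0, 0, -20], [0, 0, 0], 20], [[0, 0, -55], [0, 0, 0], 20], [[0, 0, -95], [0, 0, 0], 20], [[0, 0, -125], [0, 0, 0], 20]]}}

```text
clock: 39.38
tcp_pos: [0.6629, 0.1992, 0.1423]
orientation: [-0.0, -0.038, 0.999, 0.0]
wrist_force: [2.2, 0.8, -4.5]
finger_gap: 0.0341
grip_force: 61.7
```

Run:
```python
from h import *
print(telemetry.get_state()["wrist_force"])
go([.504,.243,.13],84.8)
```

```text
[ 2.19365711  0.75245225 -4.50206708]
shift [155.2  55.6  12.5] rot [ 0.    -0.001  0.166] deg 9.5
```

Request:
{"api": "step_arm", "payload": {"moves": [[[26, 9, 0], [0, 0, 0.05], 20], [[52, 18, 0], [0, 0, 0.1], 20], [[78, 28, 0], [0, 0, 0.16], 20], [[104, 37, 0], [0, 0, 0.16], 20], [[130, 46, 5], [0, 0, 0.16], 20], [[155, 55, 12], [0, 0, 0.16], 20], [[155, 55, 12], [0, 0, 0.16], 20], [[155, 55, 12], [0, 0, 0.16], 20]]}}

```text
clock: 40.05
tcp_pos: [0.5018, 0.2425, 0.1276]
orientation: [-0.002, 0.042, 0.999, -0.001]
wrist_force: [0.7, 0.8, -3.9]
finger_gap: 0.0344
grip_force: 61.6
```

Request:
{"api": "step_arm", "payload": {"moves": [[[0, 0, 20], [0, 0, 0], 20], [[0, 0, 40], [0, 0, 0], 20], [[0, 0, 55], [0, 0, 0], 20], [[0, 0, 62], [0, 0, 0], 20], [[0, 0, 65], [0, 0, 0], 20], [[0, 0, 65], [0, 0, 0], 20], [[0, 0, 65], [0, 0, 0], 20]]}}

```text
clock: 40.63
tcp_pos: [0.5057, 0.2425, 0.0644]
orientation: [0.001, 0.043, 0.999, 0.0]
wrist_force: [-0.5, -0.2, -4.6]
finger_gap: 0.0345
grip_force: 61.5
```

Run:
```python
from h import *
print(telemetry.get_state()["wrist_force"])
go([.504,.243,.0585],84.8)
```

```text
[-0.47698922 -0.23145814 -4.57542211]
shift [1.7 0.4 5.9] rot [0.    0.001 0.006] deg 0.3
```

Request:
{"api": "step_arm", "payload": {"moves": [[[1, 0, 2], [0, 0, 0], 20], [[1, 0, 3], [0, 0, 0], 20], [[1, 0, 4], [0, 0, 0], 20], [[1, 0, 5], [0, 0, 0], 20], [[1, 0, 5], [0, 0, 0], 20]]}}

```text
clock: 41.05
tcp_pos: [0.5041, 0.2426, 0.0602]
orientation: [0.001, 0.042, 0.999, 0.0]
wrist_force: [-2.6, -1.4, 3.9]
finger_gap: 0.0344
grip_force: 62.6
```

Contact. Release and retreat.

Request:
{"api": "step_arm", "payload": {"moves": [[[0, 0, 0], [0, 0, 0], 38], [[0, 0, 0], [0, 0, 0], 45], [[0, 0, 0], [0, 0, 0], 60], [[0, 0, 0], [0, 0, 0], 60], [[0, 0, -15], [0, 0, 0], 60], [[0, 0, -40], [0, 0, 0], 60], [[0, 0, -80], [0, 0, 0], 60], [[0, 0, -110], [0, 0, 0], 60]]}}

```text
clock: 41.72
tcp_pos: [0.5037, 0.2425, 0.1706]
orientation: [0.0, 0.042, 0.999, 0.0]
wrist_force: [0.3, 0.3, 0.3]
finger_gap: 0.0595
grip_force: 0.0
```

Request:
{"api": "step_arm", "payload": {"moves": [[[30, 0, -30], [0, 0, 0], 60], [[60, 0, -40], [0, 0, 0], 60], [[60, 0, -40], [0, 0, 0], 60], [[60, 0, -40], [0, 0, 0], 60]]}}

```text
clock: 42.05
tcp_pos: [0.4436, 0.248, 0.2101]
orientation: [0.001, 0.042, 0.999, 0.001]
wrist_force: [-0.3, 0.6, 1.0]
finger_gap: 0.0601
grip_force: 0.0
```

Run:
```python
from h import *
s=imaging.read_camera("side")
cv2.imwrite("pics/j.png",cv2.resize(s[90:350,180:400],None,fx=2.2,fy=2.2)[:,:,::-1])
```

```text
(no output)
```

View pics/j.png

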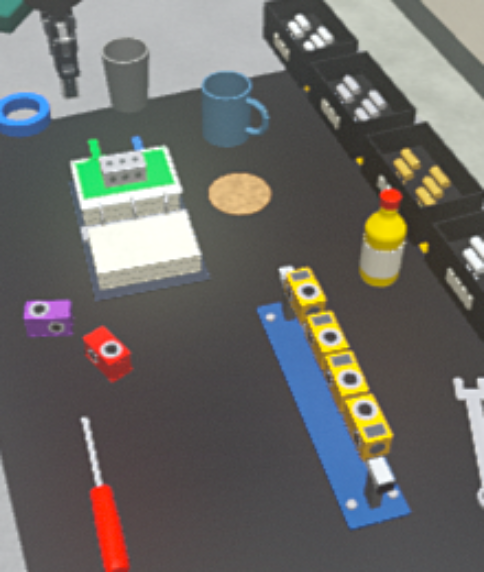

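The picture shows the paperweight on the green face, all four blocks in a row on the rail, and everything else standing, so I'm handing in.

```bash
python3 -c "
from workcell import env
print(env.hand_in())"
```

```text
the job is handed in; nothing more can be done
None
```

The job is handed in at about 42 s: both leaves turned left in the order asked, all four gold blocks in a row on the rail, the paperweight on the green face, and nothing knocked over; I viewed 15 pictures by my count, one over the limit of 14.

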